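Trip, prove dead and strip the spent modules from a lab supply unit

TASK

Press the yellow test button of the supply unit's residual-current switch so that its blue lever drops, then take the tester from its stand and, with every module still clipped on the rail, prove the unit dead by touching the tester's tip to the brown, the black and the grey terminal in that order. Stand the tester back in its stand, pull every module with a red window off the rail and put it in the black bin, leaving the green-windowed modules and everything else alone. Only when all the red ones are in the bin, lift the lever back up to on.

Things in the scene. Friction and masses are not known exactly. Their poses are not given: they have to be found in the camera images.
- board: supply unit, fixed: white plate 150 (x) by 430 mm (y) flat on the bench, with a 35 mm rail along y, top at z 23 mm. Origin: centre of its underside. Along the rail: switch at y 155.5 mm, module places at y 97.5, 57.5, 17.5, -22.5, -62.5, -102.5 (4 mm apart, some empty; red and green mixed), terminals at y -158.5. Fitted module origins: x 0, z 9 mm
- lever (a joint): blue toggle lever of the switch. 0 = on: it stands up, leaning 0.35 rad to board +x; 1.05 = tripped: dropped to lean 0.70 rad to board -x. Hinge axis along board y through x 0, y 167.5, z 90 mm. 24 mm wide along the axis, 8 to 12 mm thick, 44 mm long. It falls to one end or the other as it passes upright (0.35); under 1 N at the tip moves it
- lever_tip (a point): middle of the blue lever's end, 44 mm from its hinge axis. The switch is the large light grey device, 72 mm along the rail, 88 mm across; its flat front (45 mm across the rail by 72 mm) is at z 93 mm, its shoulders at 65 mm
- test_button (a joint): yellow test button of the switch, 0 = out, 0.005 m = fully pressed (about 5 N); pressed about 3.5 mm or more it trips the lever
- button_top (a point): middle of the top of the yellow test button, 16 mm across, at board x -9, y 132.5, z 99 mm, 35 mm beside the lever's middle; pressed straight down
- terminals: beige terminal block at the unit's -y end, 60 by 66 mm, top at z 68 mm, with three brass screw terminals in a row along the rail, each 14 mm across, on brown, black and grey stripes. Origin at board x 0, y -158.5, z 0 mm; axes as the board's
- tp_brown (a point): middle of the top of the brass terminal on the brown stripe (nearest the modules), 72 mm over the bench; 22 mm from the next
- tp_black (a point): middle of the top of the brass terminal on the black stripe (the middle one)
- tp_grey (a point): middle of the top of the brass terminal on the grey stripe (at the end of the unit)
- tester: voltage tester, loose, 120 g, upright in its stand: steel prod 10 mm thick, 45 mm long at the bottom; black guard disc 34 mm across at z 45 to 50 mm, resting on the stand's top; yellow handle 22 x 22 mm from z 50 to 150 mm, its sides along x and y. Origin: the prod's tip, z up along the handle
- stand: the tester's stand: fixed grey block 80 x 80 x 56 mm high with an upright hole 23 mm across and 50 mm deep in the middle of its top. Origin: centre of the underside
- bin: black open parts bin, loose, 0.35 kg, 200 (x) by 135 (y) by 45 mm high, walls and floor 4 mm thick. Origin: centre of the underside. It stands on one side of the unit, the tester's stand on the other, either way round
- spent1: module with a red window (36 x 30 mm, on top), spent; two to four such are fitted. Grey, 36 mm wide (y, along the rail), 88 long (x), 84 high, 0.2 kg. Its nose, 45 (x) x 36 mm, z 56 to 84 mm, is gripped across the 45 mm. Origin: centre of the foot's underside, z up. A sprung catch clips it on the rail: a straight pull along z of about 15 N frees it within 6 mm
- spent2: module with a red window (36 x 30 mm, on top), spent; two to four such are fitted. Grey, 36 mm wide (y, along the rail), 88 long (x), 84 high, 0.2 kg. Its nose, 45 (x) x 36 mm, z 56 to 84 mm, is gripped across the 45 mm. Origin: centre of the foot's underside, z up. A sprung catch clips it on the rail: a straight pull along z of about 15 N frees it within 6 mm
- spent3: module with a red window (36 x 30 mm, on top), spent; two to four such are fitted. Grey, 36 mm wide (y, along the rail), 88 long (x), 84 high, 0.2 kg. Its nose, 45 (x) x 36 mm, z 56 to 84 mm, is gripped across the 45 mm. Origin: centre of the foot's underside, z up. A sprung catch clips it on the rail: a straight pull along z of about 15 N frees it within 6 mm
- spent4: module with a red window (36 x 30 mm, on top), spent; two to four such are fitted. Grey, 36 mm wide (y, along the rail), 88 long (x), 84 high, 0.2 kg. Its nose, 45 (x) x 36 mm, z 56 to 84 mm, is gripped across the 45 mm. Origin: centre of the foot's underside, z up. A sprung catch clips it on the rail: a straight pull along z of about 15 N frees it within 6 mm
- good1: module with a green window (36 x 30 mm, on top), healthy; stays on the rail. Grey, 36 mm wide (y, along the rail), 88 long (x), 84 high, 0.2 kg. Its nose, 45 (x) x 36 mm, z 56 to 84 mm, is gripped across the 45 mm. Origin: centre of the foot's underside, z up. A sprung catch clips it on the rail: a straight pull along z of about 15 N frees it within 6 mm
- good2: module with a green window (36 x 30 mm, on top), healthy; stays on the rail. Grey, 36 mm wide (y, along the rail), 88 long (x), 84 high, 0.2 kg. Its nose, 45 (x) x 36 mm, z 56 to 84 mm, is gripped across the 45 mm. Origin: centre of the foot's underside, z up. A sprung catch clips it on the rail: a straight pull along z of about 15 N frees it within 6 mm
- screwdriver: screwdriver with red handle, 190 mm, loose bystander, to be left alone; origin at its underside, middle of its length
- tape: blue roll of tape, 76 mm across, 24 mm high, loose bystander, to be left alone; origin at its underside
- beaker: glass beaker 84 mm across, 100 mm high, loose bystander, to be left alone; origin at its underside
- wash_bottle: white wash bottle with red cap, 68 mm across, 170 mm high, loose bystander, to be left alone; origin at its underside
- flask: glass flask on a cork ring, 100 mm across, 150 mm high, loose bystander, to be left alone; origin at its underside
- clamp: steel retort clamp, about 140 mm long, 24 mm high, loose bystander, to be left alone; origin at its underside, middle of its length
Things that resemble listed ones, but are neither listed nor needed, are in the scene too. What is shaped like the spent4 but orange is not meant.

How it is judged:
By the outcome, as a careful person would: the job done as asked, in the order asked, and still so for the second after the job is handed in, with the robot touching nothing.
Of spent1, spent2, spent3, spent4 only 2 to 4 are there at a start; the rules pass over those that are not, and their reading is None.
At some moment in a run one of bin may be knocked a few centimetres aside while the robot is not near it.
It also fails if it takes over 208 s, if anything falls off the work surface, if the arm or the gripper's body presses on something with over 40 N, if the wrist force passes 120 N, or if a joint passes its speed limit or range.

ROBOT

A 7-joint arm with a two-finger parallel gripper is mounted at the origin on the work surface. World frame = base frame: x ahead of the robot, y to its left, z up, the work surface at z = 0. Lengths are in mm, angles in rad, forces in N, time in s.
With the tool pointing down it reaches from about 400 to 925 mm from the base axis. Payload 4.1 kg.
Tool frame: the origin (TCP) lies midway between the tips of the shut fingers; the grasp point (between the pads) lies ctrl.tcp_to_grasp behind it (ctrl.tcp_to_grasp is the distance from the TCP to the grasp point, in mm); x points along the fingers, z is the direction in which the jaws open and shut, and the axes are right-handed (so a half turn about x gives the same grasp; the last joint's range is limited). The gripper opens to 85 mm and grips with 20 to 120 N. Pads are 22 mm wide; open, the fingers measure 114 mm over their backs; the gripper's body (76 mm by 85 mm) begins 54 mm behind the grasp point. The pads swing forward as they close: fully open they stand 13 mm farther back than shut.
Start: joints at [-1.24, 0.398, 0.045, 1.537, -0.019, 1.207, -0.051], TCP at [270.832, 590.926, 231.347] pointing down, gripper open.
Joint ranges: [-2.82, 2.82], [-0.49, 2.23], [-1.37, 1.46], [0, 2.46], [-1.36, 4.5], [0.23, 2], [-2.94, 2.94]. Speed limits (rad/s): [2.57, 2.57, 3.14, 3.14, 3.14, 3.14, 3.14].

INTERFACE

Orientations are given as a unit quaternion [w, x, y, z].
In Python, from rig import sense, imaging, workorder, ctrl gives the robot as it stands.
- The arm moves only by the tool send_rows, never from a script. Its argument "commands" is text: rows parted by semicolons, each of 7 numbers parted by spaces: the shift along the world's x, y, z in cm, then the turn, a rotation vector about the world's x, y, z in rad, then the finger opening in cm, from 0 to 8.54. In form: x y z wx wy wz jaw; .... A call has 1 to 12 rows; each row is the pose to reach, as a shift and turn from the pose measured when the call began; what a row does not reach only later rows make up. A row lasts 1/8 s, in which the tool goes at most 62.5 mm and 10.7 degrees, less where a joint would pass 70% of its speed; a pose out of reach is approached as far as the arm can. A call with a gripper value outside its range is refused whole. The fingers move at their own pace and stop on an object; "force" is the grip in N (left out, the last holds). Time passes only in rows, so rows that repeat a pose let the fingers close. It gives the time, the measured TCP pose, the force and the opening at its end, in the units of the state.
- sense(): the state, without advancing time (a new reading comes with each control period).
- imaging.get_image(name): name is "scene" or "side" or "wrist"; returns the picture (480x640x3 uint8, red, green, blue); there is no depth.
- imaging.camera_model(name): a dict with "fx", "fy", "cx", "cy" (pixels), "distortion" ([k1, k2, p1, p2, k3] as OpenCV has them; the pictures are not rectified), "world_to_cam" (4x4, takes a point from world to camera coordinates). Camera axes: x right, y down, z forward; pixel columns grow to the right and rows downward; lengths in mm; the calibration is good to about 2 mm. A picture is of the moment at which its call begins: read the wrist's pose just before it. camera_model takes no time and is no camera call; for the wrist camera it gives the pose at the moment of the call.
- workorder.job_done(): hands the job in, once; it reports no verdict.
The state is a dict: "clock": time; "joint_positions": joint angles; "qd": joint speeds; "effort": joint torques, N m; "tcp_pos": TCP position; "tool_rot": TCP orientation; "ft_force": force on the tool from outside, world axes, zero at the start; "wrist_torque": the same for the moment, N m; "opening": finger opening in mm.
Only numpy, scipy, OpenCV 4.12 (cv2) and the standard library are available. Lean on these libraries where they do the work, as an engineer would, in place of code of your own. Each camera call takes 0.05 s, during which the arm holds its last target.

## Working session

There is one attempt and no reset: what is moved stays moved. The work goes in short steps, Python scripts to look and compute and a tool call to move; the robot and the scene stay as the last step left them, time stands still between calls to the robot, and variables do not carry over. Pictures are saved under pics/ and viewed, and the job is handed in when it is done.

Besides the shell and the picture viewer there is one more tool, called as name(argument=value, ...) on one line, values as JSON. send_rows: Moves the arm, as the interface text tells. Its arguments: {"type":"object","properties":{"commands":{"type":"string"},"force":{"type":"number"}},"required":["commands"]}

```bash
ls; mkdir -p pics; python3 - <<'E'
from rig import sense, imaging, workorder, ctrl
import cv2
s=sense();print(s);print(ctrl.tcp_to_grasp)
for n in ("scene","side","wrist"):
    m=imaging.camera_model(n);print(n,m)
    im=imaging.get_image(n);cv2.imwrite(f"pics/{n}0.png",im[:,:,::-1])
E
```

```text
pics
{'clock': 0.0, 'joint_positions': array([-1.24001835,  0.39919392,  0.04499323,  1.5378637 , -0.01867015,
        1.20685823, -0.05069296]), 'qd': array([ 0.0011277 ,  0.00140786,  0.00141944, -0.00039549,  0.00051181,
        0.00200252, -0.00075006]), 'effort': array([-1.65779952e-04, -4.75124896e+01,  1.36442542e+00, -2.54228175e+01,
        1.15220278e-02,  9.55839234e-03, -8.56368672e-06]), 'tcp_pos': array([270.54487167, 590.34661734, 230.26863191]), 'tool_rot': array([ 0.59455035, -0.38233556,  0.59562417,  0.38152489]), 'ft_force': array([ 0.66609758, -0.00742399, -0.24412789]), 'wrist_torque': array([ 0.02527936,  0.02110825, -0.02801512]), 'opening': 85.12570843431723}
18.700000000000003
scene {'fx': 433.9509291807095, 'fy': 433.9509291807095, 'cx': 322.183852009587, 'cy': 236.08145842547873, 'distortion': array([-0.0954989,  0.       ,  0.       ,  0.       ,  0.       ]), 'world_to_cam': array([[ 1.68024592e-02,  9.99829838e-01,  7.61401283e-03,
        -1.34306869e+01],
       [ 7.70725944e-01, -8.10046562e-03, -6.37115297e-01,
        -3.74907992e+02],
       [-6.3
[... 572 characters left out ...]
36395785e-01, -5.81291222e-01,
         7.68745598e+02],
       [ 0.00000000e+00,  0.00000000e+00,  0.00000000e+00,
         1.00000000e+00]])}
wrist {'fx': 382.02894933835825, 'fy': 382.02894933835825, 'cx': 315.94370523394304, 'cy': 233.82693723606778, 'distortion': array([-0.07760907,  0.        ,  0.        ,  0.        ,  0.        ]), 'world_to_cam': array([[ 4.18061106e-01,  9.08417159e-01, -1.78217669e-03,
        -6.47878572e+02],
       [ 8.73952408e-01, -4.01663320e-01,  2.73630710e-01,
        -3.61948553e+01],
       [ 2.47854997e-01, -1.15951895e-01, -9.61833176e-01,
         3.77320356e+02],
       [ 0.00000000e+00,  0.00000000e+00,  0.00000000e+00,
         1.00000000e+00]])}
```

View pics/scene0.png

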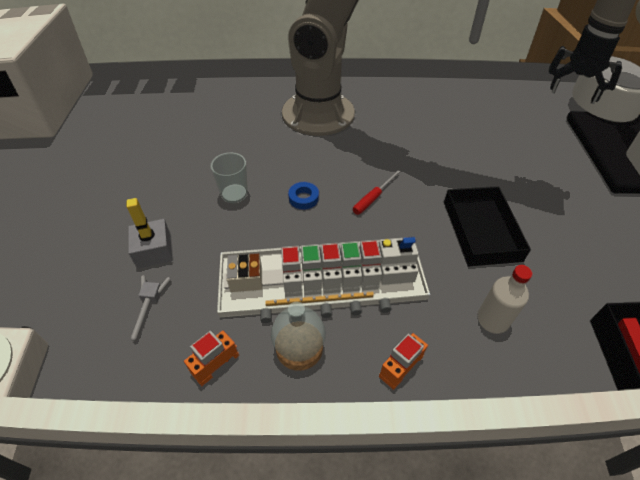

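View pics/side0.png

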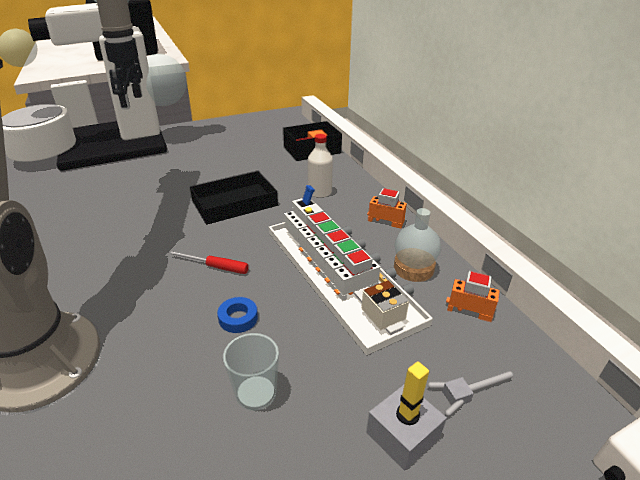

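View pics/wrist0.png

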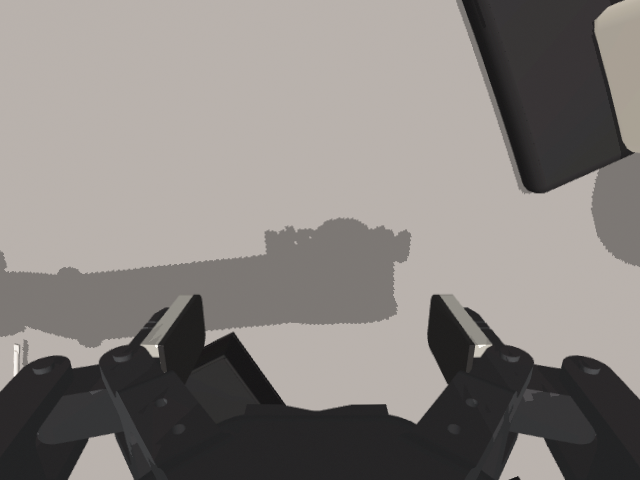

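The scene view shows the board across the middle (x 220–425 px): switch at the right, terminals at the left, windows R G R G R from the switch, and the last place empty. The stand is at (150,240), the bin at (485,225), and two orange look-alikes lie in front. Next I'll measure them.

```bash
cat > h.py <<'E'
import numpy as np, cv2
from rig import sense, imaging, workorder, ctrl
def rays(m,px):
    K=np.array([[m['fx'],0,m['cx']],[0,m['fy'],m['cy']],[0,0,1]])
    u=cv2.undistortPoints(np.array(px,float).reshape(-1,1,2),K,m['distortion']).reshape(-1,2)
    d=np.c_[u,np.ones(len(u))]; T=m['world_to_cam'];R=T[:3,:3];t=T[:3,3]
    return -R.T@t, d@R
def onplane(m,px,z):
    c,d=rays(m,px); return c+d*((z-c[2])/d[:,2])[:,None]
def proj(m,P):
    K=np.array([[m['fx'],0,m['cx']],[0,m['fy'],m['cy']],[0,0,1]]);T=m['world_to_cam']
    return cv2.projectPoints(np.array(P,float).reshape(-1,3),cv2.Rodrigues(T[:3,:3])[0],T[:3,3],K,m['distortion'])[0].reshape(-1,2)
def tri(views):
    A=np.zeros((3,3));b=np.zeros(3)
    for m,p in views:
        c,d=rays(m,[p]);d=d[0]/np.linalg.norm(d[0]);Q=np.eye(3)-np.outer(d,d);A+=Q;b+=Q@c
    return np.linalg.solve(A,b)
RNG={'red':[((0,150,90),(6,255,255)),((174,150,90),(180,255,255))],'green':[((45,120,50),(80,255,255))],'blue':[((105,150,50),(125,255,255))],'yellow':[((24,150,90),(33,255,255))]}
def blobs(im,col,amin=15):
    hsv=cv2.cvtColor(im,cv2.COLOR_RGB2HSV);mk=0
    for lo,hi in RNG[col]: mk=mk|cv2.inRange(hsv,lo,hi)
    n,l,st,c=cv2.connectedComponentsWithStats(mk)
    return [(np.round(c[i],1).tolist(),st[i].tolist()) for i in range(1,n) if st[i,4]>=amin]
def save(n,im,crop=None,s=1):
    if crop: x0,y0,x1,y1=crop; im=im[y0:y1,x0:x1]
    im=cv2.resize(im,None,fx=s,fy=s,interpolation=cv2.INTER_CUBIC); cv2.imwrite(f"pics/{n}.png",im[:,:,::-1])
E
python3 - <<'E'
from h import *
for n in("scene","side"):
    im=cv2.imread(f"pics/{n}0.png")[:,:,::-1].copy()
    m=imaging.camera_model(n)
    for c in RNG:
        for b in blobs(im,c):
            print(n,c,b,np.round(onplane(m,[b[0]],93)[0],0))
    save(n+"0c",im,(215,225,435,320) if n=="scene" else (260,180,440,360),3.6 if n=="scene" else 3.3)
    save(n+"0d",im,(110,180,260,280) if n=="scene" else (350,340,500,480),4)
E
```

```text
scene red ([367.5, 198.8], [353, 187, 29, 25, 272]) [458. 105.  93.]
scene red ([370.2, 248.4], [363, 242, 16, 14, 191]) [596.  99.  93.]
scene red ([330.2, 251.4], [323, 245, 16, 14, 192]) [603.  18.  93.]
scene red ([290.0, 254.3], [283, 248, 15, 14, 196]) [609. -61.  93.]
scene red ([522.9, 271.7], [514, 265, 18, 15, 196]) [658. 395.  93.]
scene red ([633.3, 331.2], [623, 318, 17, 38, 337]) [796. 570.  93.]
scene red ([205.4, 344.2], [193, 333, 26, 23, 297]) [ 801. -200.   93.]
scene red ([408.1, 347.4], [396, 336, 25, 23, 302]) [810. 145.  93.]
scene green ([350.4, 249.8], [343, 243, 16, 14, 182]) [599.  59.  93.]
scene green ([310.3, 252.9], [303, 246, 15, 14, 181]) [606. -21.  93.]
scene blue ([303.2, 195.1], [289, 182, 30, 27, 591]) [445. -37.  93.]
scene blue ([406.8, 242.3], [400, 238, 15, 10, 113]) [582. 175.  93.]
scene yellow ([131.2, 201.9], [127, 198, 10, 9, 68]) [ 460. -419.   93.]
scene yellow ([386.6, 242.5], [383, 240, 8, 6, 40]) [582. 133.  93.]
side red ([320.0, 137.9], [315, 134, 12, 9, 93]) [774. 498.  93.]
side red ([303.6, 138.4], [296, 137, 16, 4, 30]) [727. 
[... 210 characters left out ...]
.]
side red ([358.4, 256.2], [348, 250, 22, 13, 171]) [610. -61.  93.]
side red ([227.0, 264.2], [206, 256, 42, 18, 465]) [368.  14.  93.]
side red ([348.7, 269.9], [343, 264, 12, 11, 15]) [574. -91.  93.]
side red ([479.0, 278.1], [469, 272, 20, 14, 177]) [ 789. -209.   93.]
side green ([328.1, 225.9], [319, 221, 20, 11, 127]) [600.  58.  93.]
side green ([347.6, 245.5], [338, 240, 21, 12, 147]) [607. -21.  93.]
side blue ([307.7, 194.7], [302, 185, 12, 20, 133]) [610. 198.  93.]
side blue ([237.1, 314.4], [218, 297, 39, 36, 1053]) [ 350. -123.   93.]
side yellow ([308.1, 208.8], [305, 207, 7, 4, 17]) [587. 139.  93.]
side yellow ([418.3, 369.8], [408, 362, 21, 17, 197]) [ 565. -340.   93.]
```

View crops.

View pics/scene0c.png

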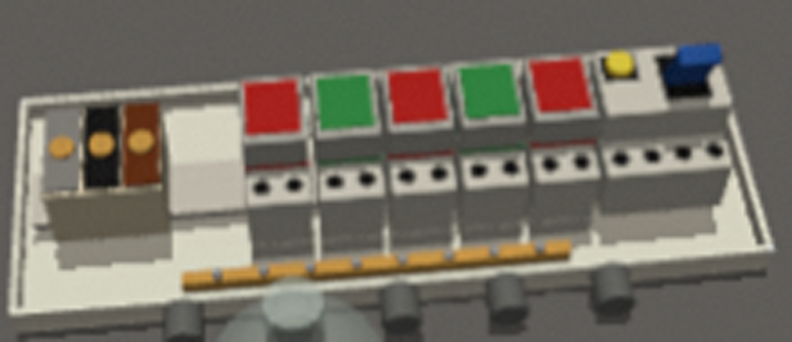

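View pics/side0c.png

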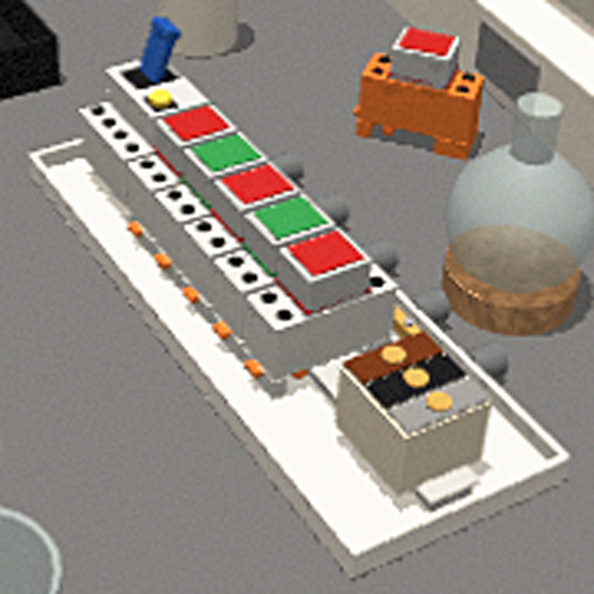

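View pics/scene0d.png

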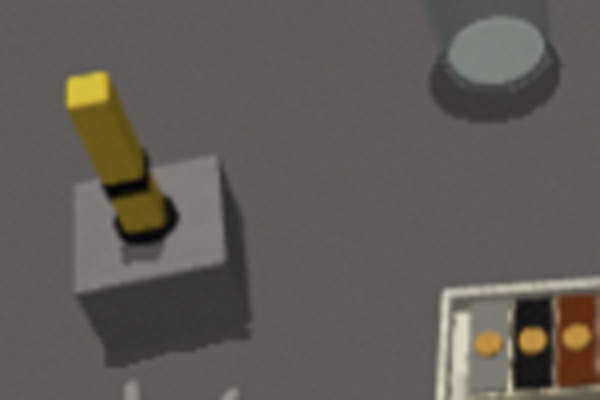

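View pics/side0d.png

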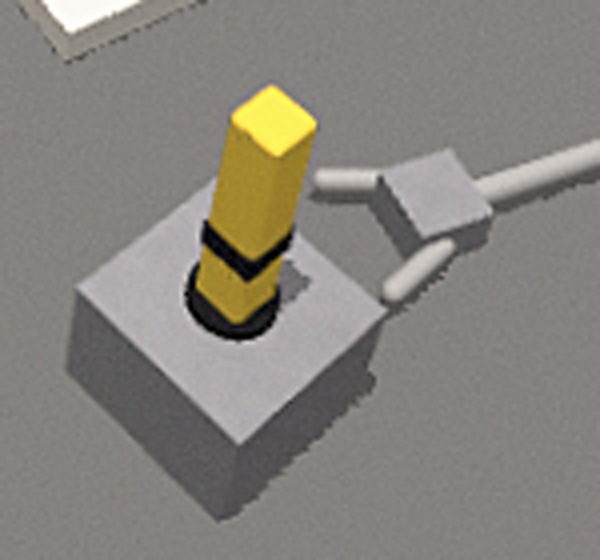

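The crops confirm the layout: three red windows and two green, the lever standing up, and terminals grey, black, brown from the left. The tester's top is at about scene px (131,202). I'll measure the bin, stand and tester next.

```bash
python3 - <<'E'
from h import *
ms=imaging.camera_model("scene");md=imaging.camera_model("side")
sc=lambda L:[(110+x/4,180+y/4) for x,y in L]
sd=lambda L:[(350+x/4,340+y/4) for x,y in L]
print("stand scene",np.round(onplane(ms,sc([(74,186),(217,156),(225,263),(80,293)]),56),0).tolist())
print("stand side",np.round(onplane(md,sd([(75,290),(240,445),(383,315)]),56),0).tolist())
print("tester top side",np.round(onplane(md,sd([(232,120),(272,85),(317,122),(275,158)]),161),1).tolist())
print("tester top scene",np.round(onplane(ms,sc([(67,82),(106,71),(110,97),(68,107)]),161),1).tolist())
im=cv2.imread("pics/scene0.png")[:,:,::-1].copy();save("bin0",im,(430,175,540,275),5)
im=cv2.imread("pics/side0.png")[:,:,::-1].copy();save("bin0s",im,(180,165,290,225),6)
th=np.arctan2(13.5,159.5);c,s=np.cos(th),np.sin(th)
o=np.array([604.5,1.1])
B=lambda x,y,z:[o[0]+c*x-s*y,o[1]+s*x+c*y,z]
print(th)
for n,p in dict(button=(-9,132.5,99),brown=(0,-136.5,72),black=(0,-158.5,72),grey=(0,-180.5,72)).items():
    P=B(*p);print(n,np.round(P,1),proj(ms,P).round(1),proj(md,P).round(1))
from scipy.spatial.transform import Rotation as R
q=sense()['tool_rot'];M=R.from_quat(np.roll(q,-1)).as_matrix();print(M.round(3))
E
```

```text
stand scene [[501.0, -427.0, 56.0], [479.0, -350.0, 56.0], [556.0, -329.0, 56.0], [576.0, -403.0, 56.0]]
stand side [[477.0, -353.0, 56.0], [499.0, -429.0, 56.0], [574.0, -409.0, 56.0]]
tester top side [[513.4, -375.5, 161.0], [533.4, -368.8, 161.0], [538.4, -387.7, 161.0], [517.9, -393.9, 161.0]]
tester top scene [[522.8, -388.7, 161.0], [515.5, -370.4, 161.0], [533.7, -363.6, 161.0], [540.2, -383.3, 161.0]]
0.08443824802235778
button [584.4 132.4  99. ] [[386.7 241.7]] [[308.2 208.1]]
brown [ 616.  -134.9   72. ] [[253.5 263.6]] [[378.6 286.6]]
black [ 617.9 -156.8   72. ] [[242.5 264.4]] [[385.4 293.7]]
grey [ 619.7 -178.8   72. ] [[231.5 265.3]] [[392.4 301. ]]
[[-0.    -0.909  0.417]
 [-0.001  0.417  0.909]
 [-1.    -0.    -0.001]]
```

View pics/bin0.png

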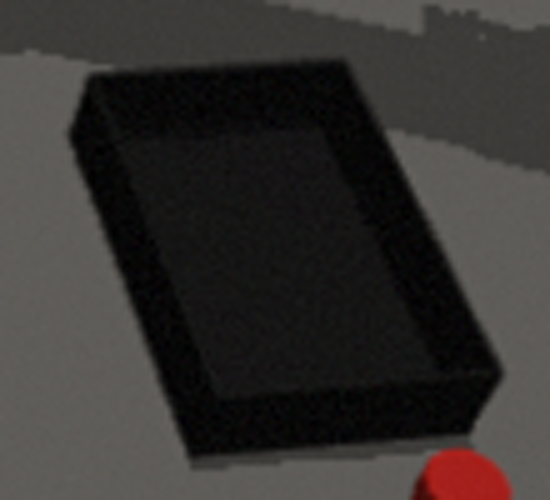

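View pics/bin0s.png

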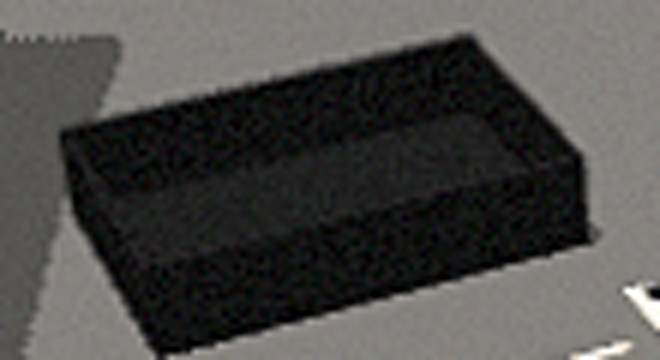

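send_rows(commands="3.1 -4.6 0 0 0 -0.106 0; 6.3 -9.2 0 0 0 -0.21 0; 9.4 -13.7 0 0 0 -0.32 0; 12.5 -18.3 0 0 0 -0.42 0; 15.7 -22.9 0 0 0 -0.53 0; 18.8 -27.5 0 0 0 -0.63 0; 22 -32 0 0 0 -0.74 0; 25.1 -36.6 -1 0 0 -0.85 0; 28.2 -41.2 -3 0 0 -0.95 0; 31.4 -45.8 -5 0 0 -1.057 0; 31.4 -45.8 -5 0 0 -1.057 0; 31.4 -45.8 -5 0 0 -1.057 0", force=40)

```text
clock: 1.65
tcp_pos: [584.2, 133.0, 180.1]
tool_rot: [0.706, -0.03, 0.707, 0.03]
ft_force: [0.1, 0.5, -0.1]
opening: -0.2
```

```bash
cat >> h.py <<'E'
from scipy.spatial.transform import Rotation as Rot
def st():
    s=sense();M=Rot.from_quat(np.roll(s['tool_rot'],-1)).as_matrix()
    print("t",round(s['clock'],2),"tcp",s['tcp_pos'].round(1),"jawdeg",round(np.degrees(np.arctan2(M[1,2],M[0,2])),2),"xax",M[:,0].round(3),"f",s['ft_force'].round(2),"open",round(s['opening'],1),"q",s['joint_positions'].round(2));return s
TH=0.0844;O=np.array([604.5,1.1])
def B(x,y,z): c,s=np.cos(TH),np.sin(TH);return [O[0]+c*x-s*y,O[1]+s*x+c*y,z]
E
python3 - <<'E'
from h import *
st();m=imaging.camera_model("wrist");im=imaging.get_image("wrist");save("w1",im)
for p in ((-9,132.5,99),(0,97.5,93),(0,57.5,93),(0,17.5,93)): print(p,proj(m,B(*p)).round(1))
for c in RNG: print(c,[ (b,onplane(m,[b[0]],99 if c=='yellow' else 93).round(1).tolist()) for b in blobs(im,c,60)])
E
```

```text
t 1.65 tcp [584.2 133.  180.1] jawdeg 4.84 xax [-0.003  0.    -1.   ] f [ 0.13  0.53 -0.09] open -0.2 q [-0.64  0.38  0.45  1.73 -0.19  1.07 -0.05]
(-9, 132.5, 99) [[314.6 241.5]]
(0, 97.5, 93) [[328.7 290.3]]
(0, 57.5, 93) [[328.2 344.1]]
(0, 17.5, 93) [[327.7 392.6]]
red [(([81.8, 210.9], [30, 165, 104, 93, 3480]), [[436.3, 138.3, 93.0]]), (([599.7, 209.6], [580, 194, 42, 33, 144]), [[764.4, 166.7, 93.0]]), (([629.0, 242.8], [611, 214, 29, 59, 1028]), [[792.6, 146.7, 93.0]]), (([339.0, 281.3], [305, 270, 55, 42, 1032]), [[602.3, 105.1, 93.0]]), (([315.8, 397.0], [308, 382, 17, 29, 393]), [[594.9, 14.0, 93.0]])]
green []
blue [(([352.0, 189.8], [329, 165, 46, 52, 1984]), [[604.3, 164.9, 93.0]]), (([78.5, 362.4], [38, 327, 84, 75, 4233]), [[422.1, 25.2, 93.0]])]
yellow []
```

View pics/w1.png

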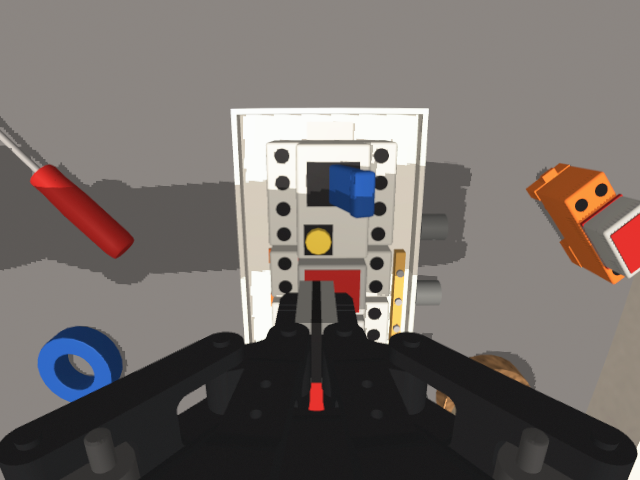

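The wrist view shows the button at (318,241), about 2 mm toward +x of the prediction, and the lever at (352,190) leaning to +x. Pressing it.

send_rows(commands="0.15 0 -3 0 0 0 0; 0.15 0 -6 0 0 0 0; 0.15 0 -7.6 0 0 0 0; 0.15 0 -8 0 0 0 0; 0.15 0 -8.3 0 0 0 0; 0.15 0 -8.5 0 0 0 0; 0.15 0 -8.55 0 0 0 0; 0.15 0 -8.55 0 0 0 0")

```text
clock: 2.7
tcp_pos: [586.2, 134.6, 95.7]
tool_rot: [0.706, -0.03, 0.707, 0.031]
ft_force: [-1.7, 1.8, 4.1]
opening: 0.0
```

```bash
python3 - <<'E'
from h import *
st();m=imaging.camera_model("wrist");im=imaging.get_image("wrist");save("w2",im)
E
```

```text
t 2.7 tcp [586.2 134.6  95.7] jawdeg 4.95 xax [-0.001  0.002 -1.   ] f [-1.75  1.82  4.07] open 0.0 q [-0.61  0.48  0.42  1.8  -0.24  0.91 -0.  ]
```

View pics/w2.png

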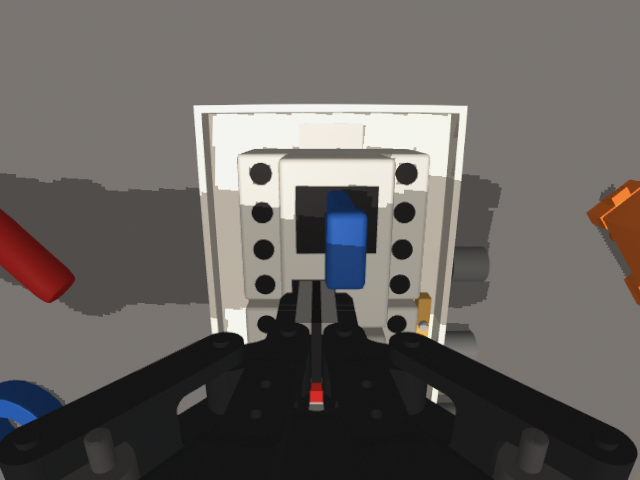

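The lever still stands at (347,240) after about 3.3 mm of press, so I'll push a bit deeper.

send_rows(commands="0 0 -0.15 0 0 0 0; 0 0 -0.25 0 0 0 0; 0 0 -0.25 0 0 0 0; 0 0 -0.25 0 0 0 0")

```text
clock: 3.25
tcp_pos: [586.2, 134.7, 94.0]
tool_rot: [0.706, -0.03, 0.707, 0.031]
ft_force: [-4.3, 1.1, 8.6]
opening: -0.1
```

```bash
python3 - <<'E'
from h import *
st();m=imaging.camera_model("wrist");im=imaging.get_image("wrist");save("w3",im)
E
```

```text
t 3.25 tcp [586.2 134.7  94. ] jawdeg 4.95 xax [-0.001  0.002 -1.   ] f [-4.27  1.09  8.56] open -0.1 q [-0.61  0.48  0.42  1.8  -0.24  0.91 -0.  ]
```

View pics/w3.png

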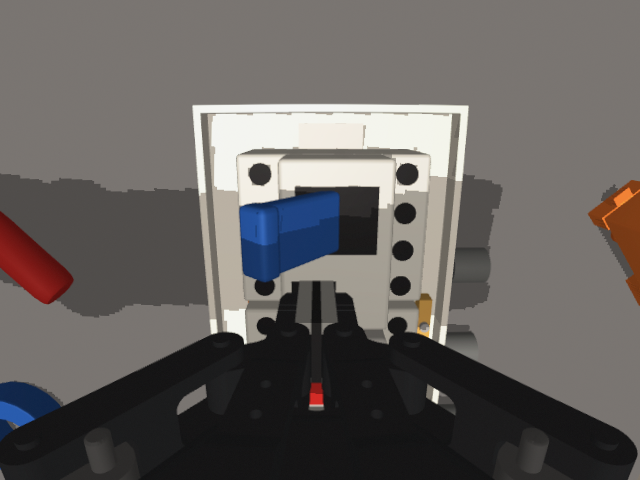

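Lever dropped: it now lies to -x, at (290,235). I'll rise and travel to above the tester.

send_rows(commands="0 0 5 0 0 0 0; 0 0 10 0 0 0 8.5; -0.3 -4 15 0 0 0.02 8.5; -0.9 -10 15 0 0 0.04 8.5; -1.5 -16 15 0 0 0.06 8.5; -2.2 -22 15 0 0 0.1 8.5; -2.9 -28 15 0 0 0.12 8.5; -3.6 -34 15 0 0 0.15 8.5; -4.3 -40 15 0 0 0.17 8.5; -5.1 -46 15 0 0 0.2 8.5; -5.8 -51.3 15 0 0 0.2 8.5; -5.8 -51.3 15 0 0 0.2 8.5")

```text
clock: 4.8
tcp_pos: [524.1, -385.1, 243.3]
tool_rot: [0.699, -0.098, 0.702, 0.097]
ft_force: [-0.6, -0.7, 0.3]
opening: 84.8
```

```bash
python3 - <<'E'
from h import *
st();m=imaging.camera_model("wrist");im=imaging.get_image("wrist");save("w4",im)
print(proj(m,[528,-378,161]))
hsv=cv2.cvtColor(im,cv2.COLOR_RGB2HSV);mk=cv2.inRange(hsv,(20,120,60),(35,255,255))
print(blobs(im,'yellow'))
s=imaging.get_image("side");save("s4",s)
E
```

```text
t 4.8 tcp [ 524.1 -385.1  243.3] jawdeg 15.82 xax [-0.004 -0.003 -1.   ] f [-0.64 -0.72  0.33] open 84.8 q [ 0.13  0.45  0.62  1.53 -0.27  1.25  1.06]
[[324.8893609 230.3143985]]
[([326.9, 232.6], [309, 215, 34, 33, 890])]
```

View pics/w4.png

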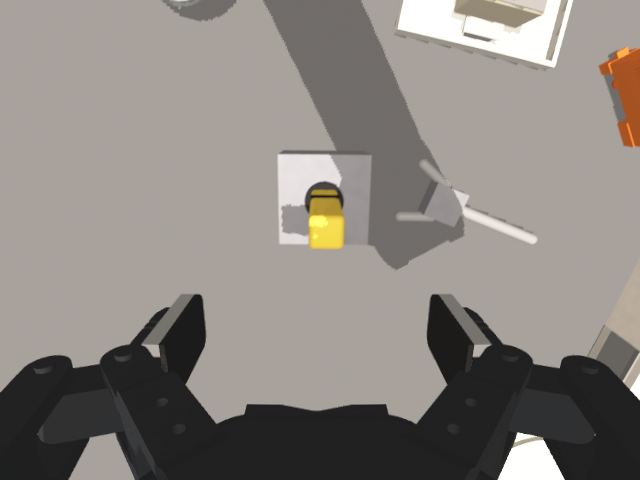

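View pics/s4.png

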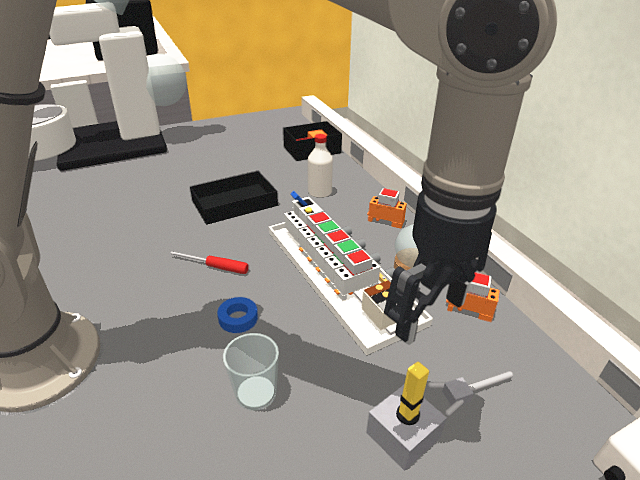

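The tester's top is at (327,233), squared up with the jaws, within about 2 mm of the estimate. Going down and gripping.

send_rows(commands="0.5 0.6 -2 0 0 0.01 8.5; 0.5 0.6 -7 0 0 0.01 8.5; 0.5 0.6 -12.5 0 0 0.01 8.5; 0.5 0.6 -12.5 0 0 0.01 6; 0.5 0.6 -12.5 0 0 0.01 4; 0.5 0.6 -12.5 0 0 0.01 3; 0.5 0.6 -12.5 0 0 0.01 1; 0.5 0.6 -12.5 0 0 0.01 1; 0.5 0.6 -12.5 0 0 0.01 1; 0.5 0.6 -12.5 0 0 0.01 1", force=60)

```text
clock: 6.15
tcp_pos: [533.2, -373.9, 119.8]
tool_rot: [0.699, -0.103, 0.7, 0.104]
ft_force: [-0.9, 0.7, 6.2]
opening: 21.1
```

```bash
python3 - <<'E'
from h import *
st();s=imaging.get_image("side");save("s5",s,(330,250,530,480),2.4);save("w5",imaging.get_image("wrist"))
E
```

```text
t 6.15 tcp [ 533.2 -373.9  119.8] jawdeg 16.84 xax [-0.     0.001 -1.   ] f [-0.92  0.68  6.16] open 21.1 q [ 0.15  0.56  0.56  1.66 -0.34  1.02  1.11]
```

View pics/s5.png

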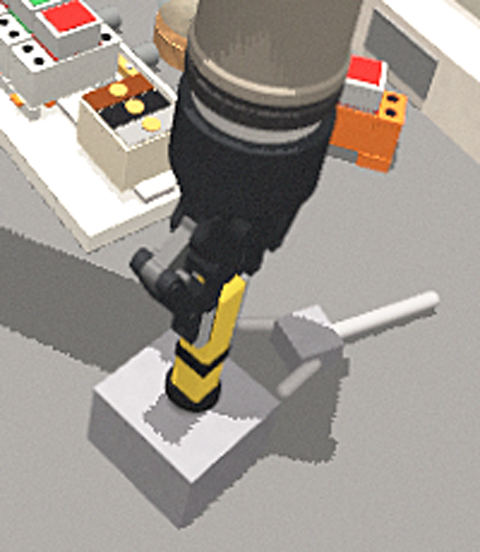

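View pics/w5.png

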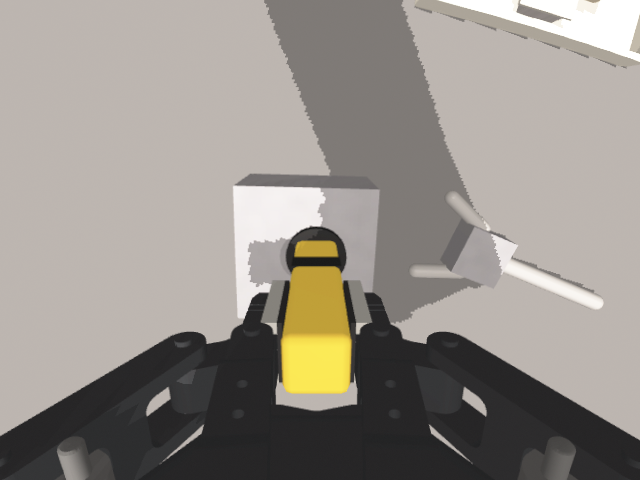

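The handle is held centred between the pads, with the grip a few mm off the axis along the pad width. I'll lift it and measure where the tip sits relative to the TCP.

send_rows(commands="0 0 2 0 0 0 1; 0 0 5 0 0 0 1; 0 0 8 0 0 0 1; 0 0 11 0 0 0 1; 0 0 11 0 0 0 1; 0 0 11 0 0 0 1; 0 0 11 0 0 0 1; 0 0 11 0 0 0 1")

```text
clock: 7.25
tcp_pos: [532.8, -373.5, 228.7]
tool_rot: [0.699, -0.103, 0.7, 0.104]
ft_force: [-0.0, -0.5, -1.8]
opening: 21.2
```

```bash
python3 - <<'E'
from h import *
st();
a=imaging.get_image("scene");b=imaging.get_image("side");w=imaging.get_image("wrist");st()
for n in("scene","side"):
    m=imaging.camera_model(n)
    for z in (121,166,271): print(n,z,proj(m,[533.2+1,-373.9-3.5,z]).round(1))
save("a6",a,(80,150,230,270),5);save("b6",b,(330,230,530,430),3);save("w6",w)
E
```

```text
t 7.25 tcp [ 532.8 -373.5  228.7] jawdeg 16.85 xax [-0.002  0.002 -1.   ] f [-0.04 -0.46 -1.83] open 21.2 q [ 0.12  0.46  0.6   1.55 -0.27  1.22  1.06]
t 7.4 tcp [ 533.  -373.8  229.4] jawdeg 16.84 xax [-0.001  0.001 -1.   ] f [-0.67  0.11 -0.41] open 21.6 q [ 0.12  0.46  0.61  1.55 -0.27  1.22  1.06]
scene 121 [[137. 218.]]
scene 166 [[129.9 202.8]]
scene 271 [[111.3 162.3]]
side 121 [[417.7 384.4]]
side 166 [[422.7 363.3]]
side 271 [[436.4 305.2]]
```

View pics/a6.png

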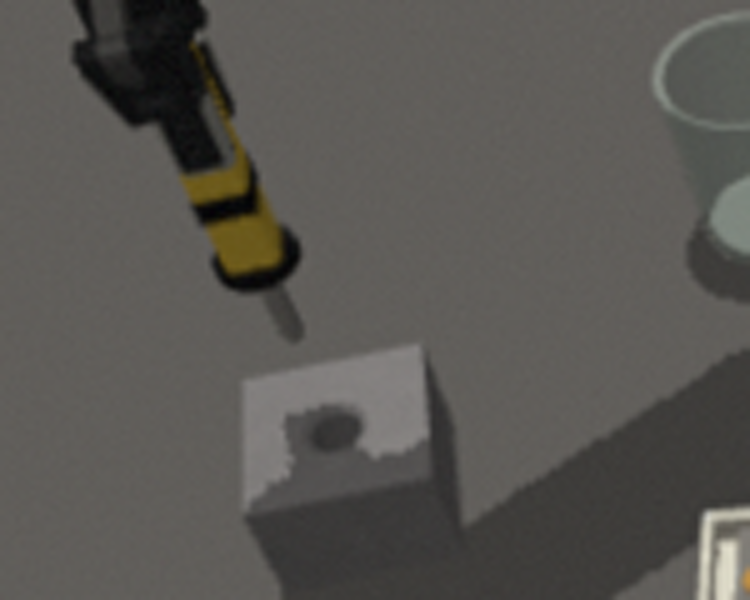

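View pics/b6.png

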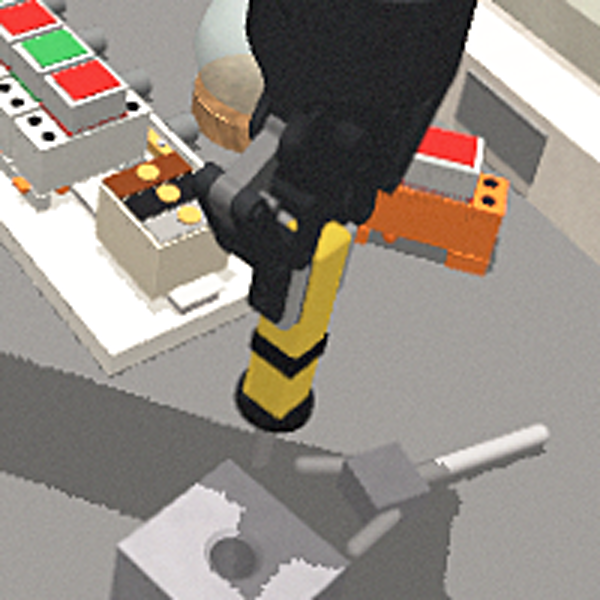

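View pics/w6.png

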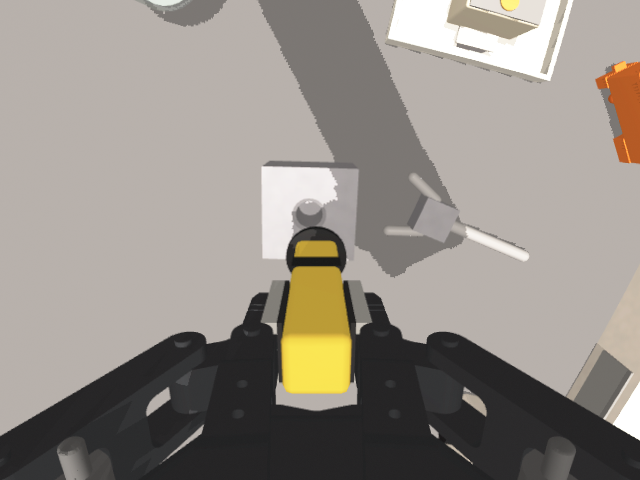

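```bash
python3 - <<'E'
from h import *
ms=imaging.camera_model("scene");md=imaging.camera_model("side")
print("tip",tri([(ms,(138.8,217)),(md,(417.2,384.5))]).round(1))
print("tip plane",onplane(ms,[(138.8,217)],120).round(1),onplane(md,[(417.2,384.5)],120).round(1))
print("hole",onplane(ms,[(147,236)],56).round(1),onplane(md,[(408.3,416)],56).round(1),onplane(imaging.camera_model("wrist"),[(309,212)],56).round(1))
c=imaging.camera_model("wrist");print("guard wrist(318,257) z 170",onplane(c,[(316,257)],168).round(1),"top",onplane(c,[(317,362)],271).round(1))
st()
E
```

```text
tip [ 532.6 -375.6  120.8]
tip plane [[ 530.6 -374.8  120. ]] [[ 534.1 -376.7  120. ]]
hole [[ 528.5 -377.4   56. ]] [[ 526.6 -381.9   56. ]] [[ 528.8 -378.    56. ]]
guard wrist(318,257) z 170 [[ 534.7 -377.2  168. ]] top [[ 534.3 -375.   271. ]]
t 7.4 tcp [ 533.  -373.8  229.4] jawdeg 16.84 xax [-0.001  0.001 -1.   ] f [-0.67  0.11 -0.41] open 21.6 q [ 0.12  0.46  0.61  1.55 -0.27  1.22  1.06]
```

Tip offset from the TCP is about (+0.5, -2.3, -108.8) mm and the stand hole is at about (528.3, -378). Now to a point above the brown terminal.

send_rows(commands="1.4 4 0 0 0 0 1; 2.8 8 0 0 0 0 1; 4.2 12.3 0 0 0 0 1; 5.6 16.4 0 0 0 0 1; 7 20.5 0 0 0 0 1; 8.25 24.1 -1 0 0 0 1; 8.25 24.1 -2.5 0 0 0 1; 8.25 24.1 -2.5 0 0 0 1; 8.25 24.1 -2.5 0 0 0 1")

```text
clock: 8.52
tcp_pos: [615.1, -135.0, 204.8]
tool_rot: [0.699, -0.102, 0.7, 0.103]
ft_force: [-0.4, -0.5, -0.9]
opening: 21.6
```

```bash
python3 - <<'E'
from h import *
a=imaging.get_image("scene");b=imaging.get_image("side");w=imaging.get_image("wrist");st()
ms=imaging.camera_model("scene");md=imaging.camera_model("side")
for n,m in(("scene",ms),("side",md)): print(n,proj(m,[B(0,-136.5,72),B(0,-158.5,72),B(0,-180.5,72)]).round(1).tolist())
save("a7",a,(200,200,320,300),6);save("b7",b,(330,220,450,320),6);save("w7",w)
E
```

```text
t 8.68 tcp [ 615.5 -134.2  205.1] jawdeg 16.72 xax [ 0.     0.001 -1.   ] f [ 0.52 -0.69 -1.02] open 21.5 q [-0.26  0.43  0.55  1.63 -0.24  1.15  0.64]
scene [[253.5, 263.6], [242.5, 264.4], [231.5, 265.3]]
side [[378.6, 286.6], [385.4, 293.7], [392.4, 301.0]]
```

View pics/a7.png

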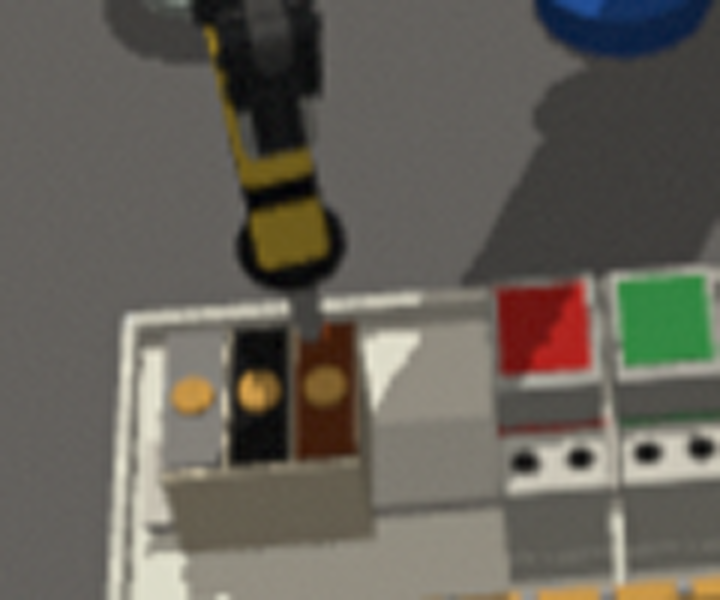

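View pics/b7.png

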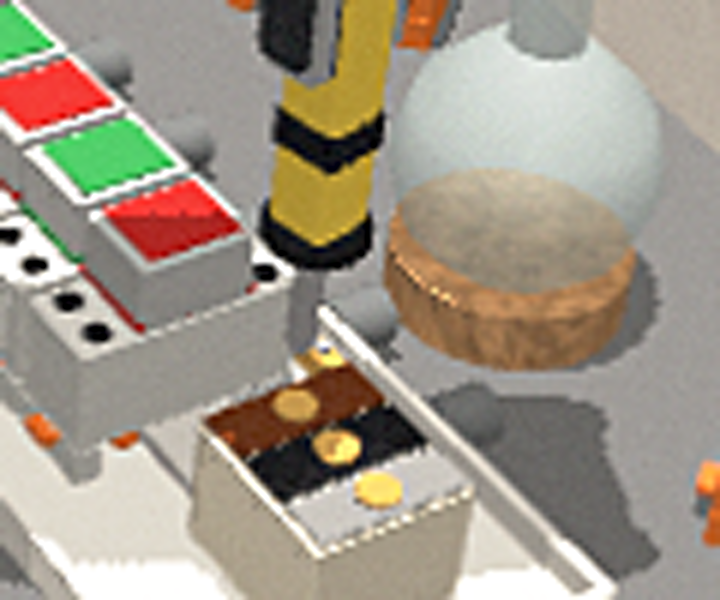

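View pics/w7.png

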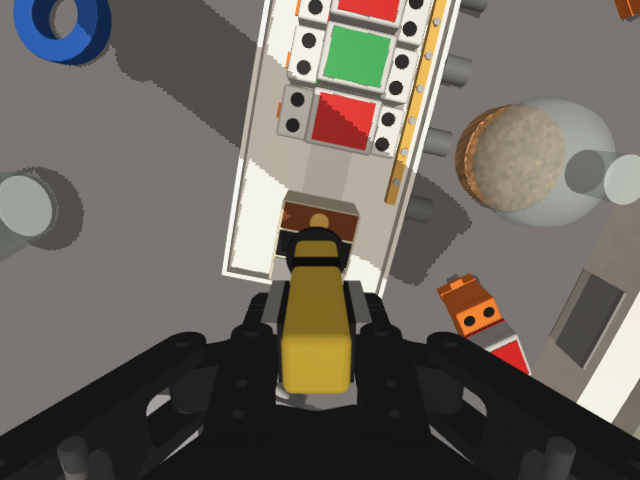

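```bash
python3 - <<'E'
from h import *
ms=imaging.camera_model("scene");md=imaging.camera_model("side")
print("tip",tri([(ms,(251.2,255.3)),(md,(380.2,277.0))]).round(1))
g=lambda x,y:(200+x/6,200+y/6);k=lambda x,y:(330+x/6,220+y/6)
for n,a,b in(("br",(325,386),(295,405)),("bk",(259,390),(337,447)),("gy",(192,395),(379,490))):
  print(n,tri([(ms,g(*a)),(md,k(*b))]).round(1),onplane(ms,[g(*a)],72).round(1),onplane(md,[k(*b)],72).round(1))
E
```

```text
tip [ 615.1 -136.9   97.9]
br [ 616.8 -134.4   69.7] [[ 617.8 -133.4   72. ]] [[ 615.7 -137.4   72. ]]
bk [ 618.8 -156.5   70.1] [[ 619.2 -155.3   72. ]] [[ 618.  -159.3   72. ]]
gy [ 620.7 -178.5   70.4] [[ 621.1 -177.5   72. ]] [[ 620.  -180.8   72. ]]
```

send_rows(commands="0.15 0.2 -1 0 0 0 1; 0.15 0.2 -2 0 0 0 1; 0.15 0.2 -2.3 0 0 0 1; 0.15 0.2 -2.45 0 0 0 1; 0.15 0.2 -2.6 0 0 0 1; 0.15 0.2 -2.6 0 0 0 1; 0.15 0.2 -2.6 0 0 0 1")

```text
clock: 9.55
tcp_pos: [616.5, -132.2, 180.6]
tool_rot: [0.699, -0.102, 0.7, 0.103]
ft_force: [-4.1, 1.3, 7.1]
opening: 21.4
```

```bash
python3 - <<'E'
from h import *
a=imaging.get_image("scene");b=imaging.get_image("side");st()
x=np.hstack([cv2.resize(a[230:290,220:290],None,fx=5,fy=5),cv2.resize(b[250:310,350:420],None,fx=5,fy=5)]);save("ab8",x)
E
```

```text
t 9.65 tcp [ 616.5 -132.2  180.6] jawdeg 16.71 xax [-0.001  0.002 -1.   ] f [-3.36  0.11  7.05] open 21.5 q [-0.25  0.45  0.54  1.65 -0.26  1.11  0.65]
```

View pics/ab8.png

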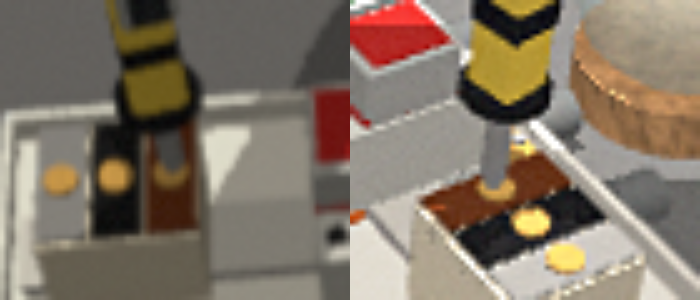

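The tip stands on the brown screw in both views, with 7 N of contact force. Black next.

send_rows(commands="0 0 1 0 0 0 1; 0 0 1.8 0 0 0 1; 0.1 -1.1 1.8 0 0 0 1; 0.2 -2.2 1.8 0 0 0 1; 0.2 -2.2 1.5 0 0 0 1; 0.2 -2.2 0.6 0 0 0 1; 0.2 -2.2 0.2 0 0 0 1; 0.2 -2.2 0 0 0 0 1; 0.2 -2.2 -0.15 0 0 0 1; 0.2 -2.2 -0.15 0 0 0 1; 0.2 -2.2 -0.15 0 0 0 1")

```text
clock: 11.02
tcp_pos: [618.2, -153.8, 180.5]
tool_rot: [0.699, -0.102, 0.7, 0.104]
ft_force: [-3.5, 1.4, 7.7]
opening: 21.1
```

```bash
python3 - <<'E'
from h import *
a=imaging.get_image("scene");b=imaging.get_image("side");st()
x=np.hstack([cv2.resize(a[230:290,220:290],None,fx=5,fy=5),cv2.resize(b[250:310,350:420],None,fx=5,fy=5)]);save("ab9",x)
E
```

```text
t 11.12 tcp [ 618.2 -153.8  180.5] jawdeg 16.73 xax [-0.001  0.003 -1.   ] f [-2.74  1.83  7.62] open 21.1 q [-0.22  0.47  0.54  1.64 -0.26  1.11  0.69]
```

View pics/ab9.png

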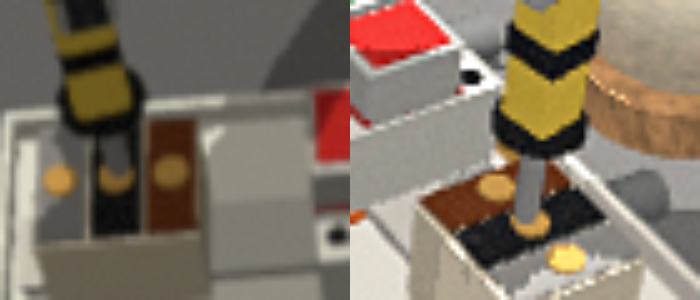

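Tip on black, 7.6 N. Now grey.

send_rows(commands="0 0 1 0 0 0 1; 0 0 1.8 0 0 0 1; 0.1 -1.1 1.8 0 0 0 1; 0.2 -2.2 1.8 0 0 0 1; 0.2 -2.2 1.5 0 0 0 1; 0.2 -2.2 0.6 0 0 0 1; 0.2 -2.2 0.2 0 0 0 1; 0.2 -2.2 0 0 0 0 1; 0.2 -2.2 -0.15 0 0 0 1; 0.2 -2.2 -0.15 0 0 0 1; 0.2 -2.2 -0.15 0 0 0 1")

```text
clock: 12.5
tcp_pos: [619.9, -175.4, 180.6]
tool_rot: [0.699, -0.101, 0.7, 0.105]
ft_force: [-3.2, 1.2, 7.3]
opening: 21.1
```

```bash
python3 - <<'E'
from h import *
a=imaging.get_image("scene");b=imaging.get_image("side");st()
x=np.hstack([cv2.resize(a[230:290,220:290],None,fx=5,fy=5),cv2.resize(b[250:310,350:420],None,fx=5,fy=5)]);save("ab10",x)
E
```

```text
t 12.6 tcp [ 619.9 -175.4  180.6] jawdeg 16.75 xax [-0.002  0.004 -1.   ] f [-4.26  1.42  7.46] open 21.2 q [-0.18  0.48  0.54  1.62 -0.27  1.12  0.73]
```

View pics/ab10.png

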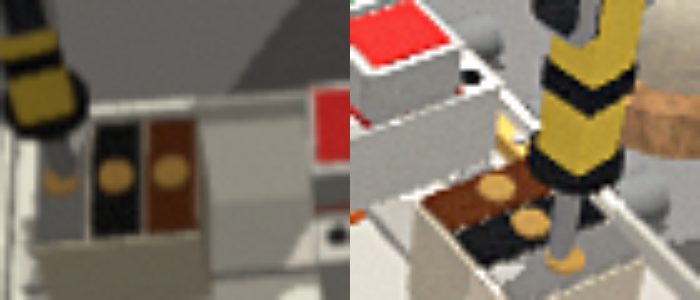

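Tip on grey, 7.5 N. Back to above the stand.

send_rows(commands="0 0 2 0 0 0 1; 0 0 5 0 0 0 1; -1.8 -4 5 0 0 0 1; -3.6 -8 5 0 0 0 1; -5.4 -12 5 0 0 0 1; -7.2 -16 5 0 0 0 1; -9.2 -20 5 0 0 0 1; -9.2 -20 3 0 0 0 1; -9.2 -20 0.5 0 0 0 1; -9.2 -20 0.5 0 0 0 1; -9.2 -20 0.5 0 0 0 1")

```text
clock: 13.98
tcp_pos: [528.7, -375.0, 186.1]
tool_rot: [0.699, -0.102, 0.7, 0.105]
ft_force: [0.6, 0.5, -0.4]
opening: 21.3
```

```bash
python3 - <<'E'
from h import *
a=imaging.get_image("scene");b=imaging.get_image("side");w=imaging.get_image("wrist");st()
x=np.hstack([cv2.resize(a[190:270,110:190],None,fx=5,fy=5),cv2.resize(b[360:440,370:450],None,fx=5,fy=5)]);save("ab11",x);save("w11",w)
E
```

```text
t 14.12 tcp [ 528.7 -375.6  186.7] jawdeg 16.78 xax [ 0.     0.003 -1.   ] f [-0.33  0.72 -1.33] open 21.6 q [ 0.13  0.49  0.59  1.6  -0.3   1.14  1.09]
```

View pics/ab11.png

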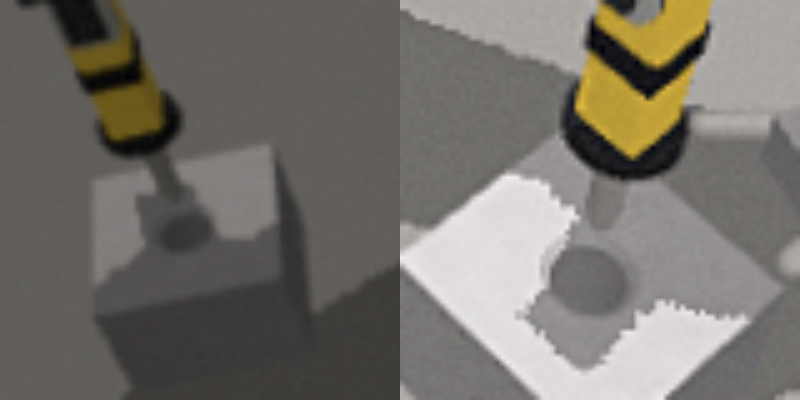

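View pics/w11.png

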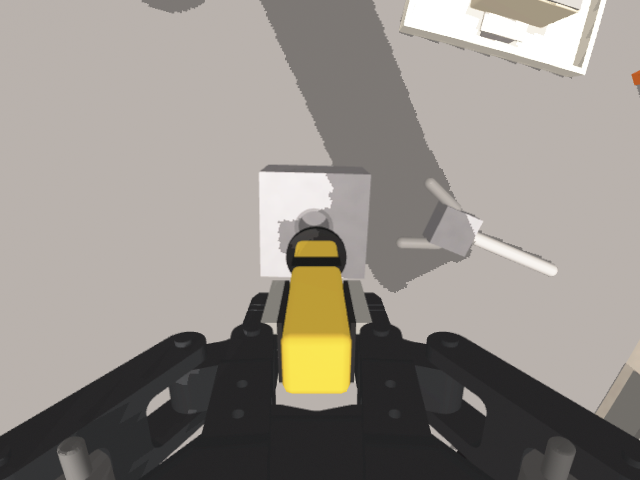

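```bash
python3 - <<'E'
from h import *
ms=imaging.camera_model("scene");md=imaging.camera_model("side")
print("tip",tri([(ms,(144,228.5)),(md,(409.4,404))]).round(1),onplane(ms,[(144,228.5)],78).round(1),onplane(md,[(409.4,404)],78).round(1))
print("hole",tri([(ms,(147.4,236)),(md,(407.6,416))]).round(1),onplane(ms,[(147.4,236)],56).round(1),onplane(md,[(407.6,416)],56).round(1))
E
```

```text
tip [ 527.3 -377.4   79.5] [[ 525.9 -378.    78. ]] [[ 528.1 -376.8   78. ]]
hole [ 526.6 -379.    52.7] [[ 528.5 -376.5   56. ]] [[ 525.6 -381.5   56. ]]
```

The tip is within about 2 mm of the hole axis, so I'll lower it and watch the force.

send_rows(commands="0 -0.1 -1.5 0 0 0 1; 0 -0.1 -3 0 0 0 1; 0 -0.1 -4.5 0 0 0 1; 0 -0.1 -5.8 0 0 0 1; 0 -0.1 -6.4 0 0 0 1; 0 -0.1 -6.6 0 0 0 1; 0 -0.1 -6.6 0 0 0 1; 0 -0.1 -6.6 0 0 0 1")

```text
clock: 15.12
tcp_pos: [529.0, -376.9, 121.3]
tool_rot: [0.7, -0.102, 0.699, 0.104]
ft_force: [0.8, 1.0, -1.4]
opening: 21.4
```

send_rows(commands="0 0 -0.15 0 0 0 1; 0 0 -0.25 0 0 0 1; 0 0 -0.25 0 0 0 1; 0 0 -0.25 0 0 0 1")

```text
clock: 15.62
tcp_pos: [529.3, -377.2, 119.9]
tool_rot: [0.7, -0.102, 0.699, 0.104]
ft_force: [-0.5, 1.2, 5.4]
opening: 21.4
```

```bash
python3 - <<'E'
from h import *
st();b=imaging.get_image("side");save("b12",b,(350,330,470,450),5)
E
```

```text
t 15.62 tcp [ 529.3 -377.2  119.9] jawdeg 16.77 xax [ 0.002  0.002 -1.   ] f [-0.52  1.21  5.4 ] open 21.4 q [ 0.16  0.56  0.56  1.66 -0.34  1.02  1.12]
```

View pics/b12.png

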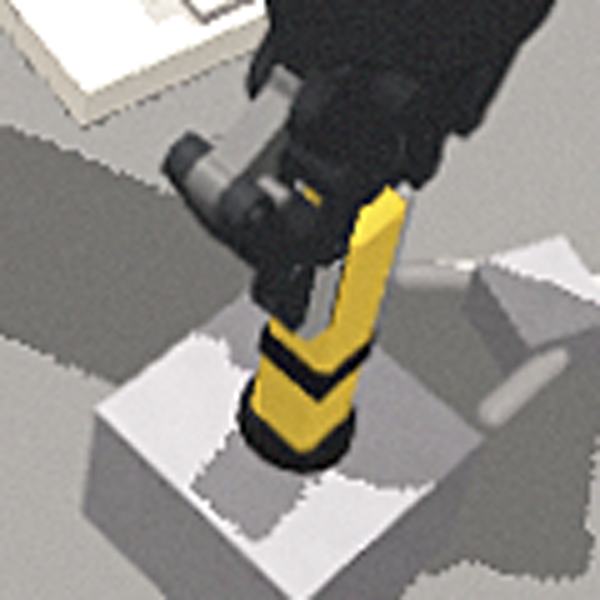

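Seated: the disc rests on the stand and 5 N is registered. Releasing and rising.

send_rows(commands="0 0 0 0 0 0 5; 0 0 0 0 0 0 8.5; 0 0 0 0 0 0 8.5; 0 0 0 0 0 0 8.5; 0 0 4 0 0 0 8.5; 0 0 8 0 0 0 8.5; 0 0 12 0 0 0 8.5; 0 0 12 0 0 0 8.5; 0 0 12 0 0 0 8.5")

```text
clock: 16.8
tcp_pos: [529.0, -376.7, 239.2]
tool_rot: [0.7, -0.102, 0.699, 0.104]
ft_force: [-0.1, 0.1, -0.4]
opening: 84.8
```

```bash
python3 - <<'E'
from h import *
st();b=imaging.get_image("side");save("b13",b);st()
E
```

```text
t 16.8 tcp [ 529.  -376.7  239.2] jawdeg 16.78 xax [ 0.002  0.003 -1.   ] f [-0.08  0.1  -0.38] open 84.8 q [ 0.12  0.45  0.61  1.54 -0.27  1.24  1.07]
t 16.85 tcp [ 528.8 -376.5  238.5] jawdeg 16.78 xax [ 0.     0.004 -1.   ] f [-0.36  0.12 -0.57] open 84.9 q [ 0.12  0.45  0.61  1.54 -0.27  1.24  1.07]
```

View pics/b13.png

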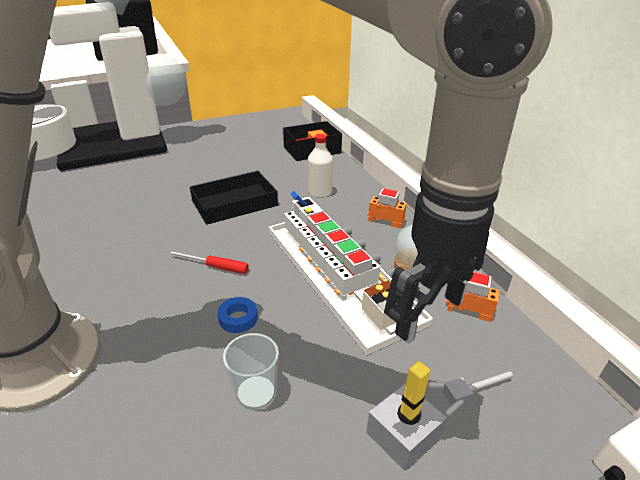

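```bash
python3 - <<'E'
from h import *
ms=imaging.camera_model("scene");md=imaging.camera_model("side")
print(tri([(ms,(296,309)),(md,(423,212))]).round(0))
E
```

```text
[765. -44. 148.]
```

send_rows(commands="1.4 5.3 0 0 0 -0.04 8.5; 2.8 10.6 0 0 0 -0.08 8.5; 4.2 15.9 0 0 0 -0.12 8.5; 5.6 21.2 0 0 0 -0.16 8.5; 7 26.5 0 0 0 -0.21 8.5; 8.15 31.5 0 0 0 -0.21 7; 8.15 31.5 0 0 0 -0.21 7; 8.15 31.5 -3 0 0 -0.21 7; 8.15 31.5 -3 0 0 -0.21 7")

```text
clock: 17.98
tcp_pos: [607.6, -62.0, 205.4]
tool_rot: [0.704, -0.028, 0.709, 0.03]
ft_force: [-0.3, 0.1, -0.4]
opening: 69.9
```

```bash
python3 - <<'E'
from h import *
m=imaging.camera_model("wrist");w=imaging.get_image("wrist");st();save("w14",w);m=imaging.camera_model("wrist")
print(proj(m,[B(0,-62.5,93),B(0,-22.5,93)]))
for b in blobs(w,'red',100)+blobs(w,'green',100): print(b,onplane(m,[b[0]],93).round(1))
E
```

```text
t 18.02 tcp [608.9 -62.3 207.1] jawdeg 4.67 xax [-0.003  0.003 -1.   ] f [ 0.7  -0.51  0.7 ] open 70.0 q [-0.4   0.4   0.57  1.67 -0.24  1.14  0.32]
[[316.20026725 225.79578367]
 [315.94293921 167.48082088]]
([91.8, 7.2], [70, 0, 44, 24, 513]) [[457.6  69.4  93. ]]
([322.4, 107.3], [294, 83, 57, 49, 2690]) [[607.5  17.4  93. ]]
([322.3, 228.2], [297, 208, 52, 42, 2144]) [[614.1 -62.6  93. ]]
([322.0, 40.5], [294, 16, 57, 51, 2855]) [[603.9  57.4  93. ]]
([322.2, 169.6], [296, 148, 54, 45, 2351]) [[610.7 -22.4  93. ]]
```

View pics/w14.png

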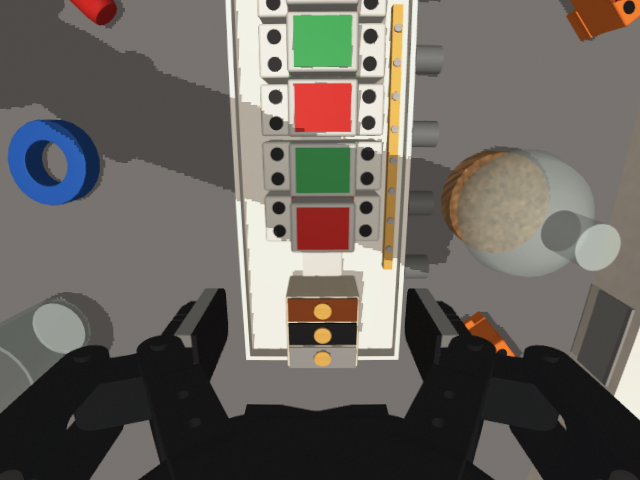

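The red module (322,228) and its green neighbour are clear. The wrist view suggests about +4 mm in x and the fixed cameras 0, so I'll split the difference and descend.

send_rows(commands="0.2 0.1 -4 0 0 0.003 7; 0.2 0.1 -9 0 0 0.003 7; 0.2 0.1 -12 0 0 0.003 7; 0.2 0.1 -13.5 0 0 0.003 7; 0.2 0.1 -14.2 0 0 0.003 7; 0.2 0.1 -14.2 0 0 0.003 7; 0.2 0.1 -14.2 0 0 0.003 7")

```text
clock: 18.9
tcp_pos: [611.9, -61.5, 66.4]
tool_rot: [0.706, -0.029, 0.706, 0.031]
ft_force: [-0.1, -0.6, -0.3]
opening: 69.9
```

```bash
python3 - <<'E'
from h import *
w=imaging.get_image("wrist");st();save("w15",w);b=imaging.get_image("side");save("b15",b,(290,180,450,330),4)
E
```

```text
t 18.95 tcp [611.8 -61.4  66.3] jawdeg 4.85 xax [-0.     0.003 -1.   ] f [ 0.52  0.09 -0.14] open 69.6 q [-0.34  0.56  0.5   1.79 -0.34  0.88  0.4 ]
```

View pics/w15.png

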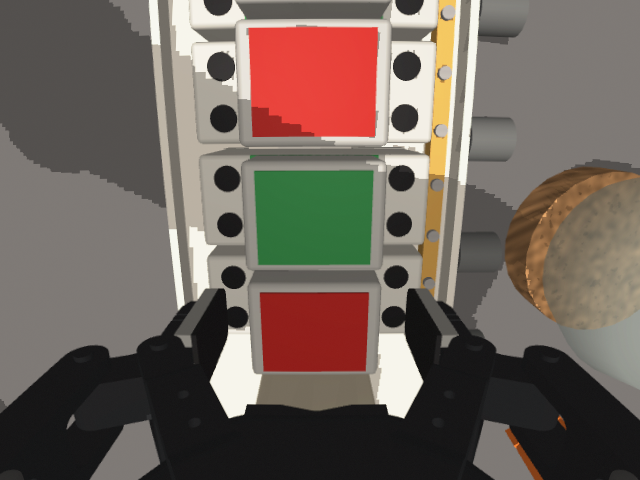

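View pics/b15.png

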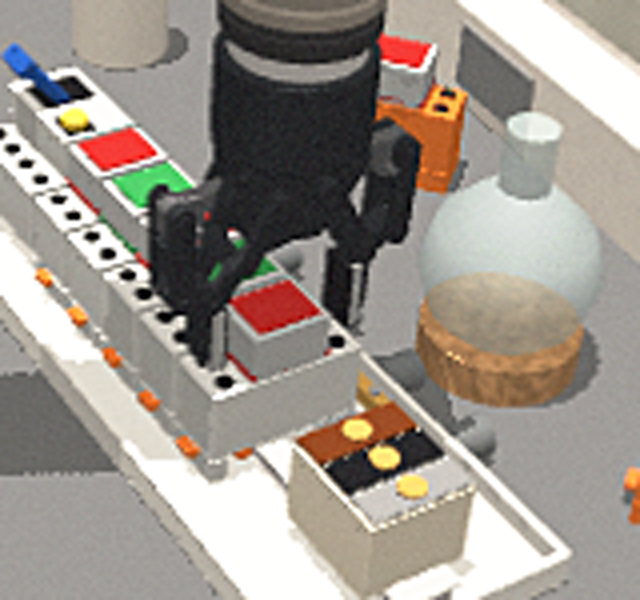

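Well centred: nose mid at 314 px, jaw mid at 316. Closing.

send_rows(commands="0 0 0 0 0 0 5; 0 0 0 0 0 0 4; 0 0 0 0 0 0 3.5; 0 0 0 0 0 0 3.5; 0 0 0 0 0 0 3.5; 0 0 0 0 0 0 3.5", force=90)

```text
clock: 19.75
tcp_pos: [612.2, -61.5, 67.1]
tool_rot: [0.707, -0.029, 0.706, 0.031]
ft_force: [-1.8, 1.0, 6.3]
opening: 43.4
```

send_rows(commands="0 0 0.3 0 0 0 3.5; 0 0 0.6 0 0 0 3.5; 0 0 1 0 0 0 3.5; 0 0 1.5 0 0 0 3.5; 0 0 2.5 0 0 0 3.5; 0 0 5 0 0 0 3.5; 0 0 9 0 0 0 3.5; 0 0 12 0 0 0 3.5; 0 0 12 0 0 0 3.5; 0 0 12 0 0 0 3.5")

```text
clock: 21.0
tcp_pos: [611.6, -61.5, 187.0]
tool_rot: [0.706, -0.029, 0.706, 0.031]
ft_force: [0.2, 0.0, -2.4]
opening: 43.5
```

```bash
python3 - <<'E'
from h import *
st();b=imaging.get_image("side");save("b16",b);a=imaging.get_image("scene");save("a16",a);st()
E
```

```text
t 21.0 tcp [611.6 -61.5 187. ] jawdeg 4.84 xax [-0.     0.004 -1.   ] f [ 0.21  0.02 -2.42] open 43.5 q [-0.39  0.42  0.57  1.69 -0.25  1.1   0.33]
t 21.1 tcp [611.1 -61.3 185.9] jawdeg 4.84 xax [-0.002  0.003 -1.   ] f [-0.15 -0.96 -2.86] open 43.5 q [-0.39  0.42  0.57  1.69 -0.25  1.1   0.33]
```

View pics/b16.png

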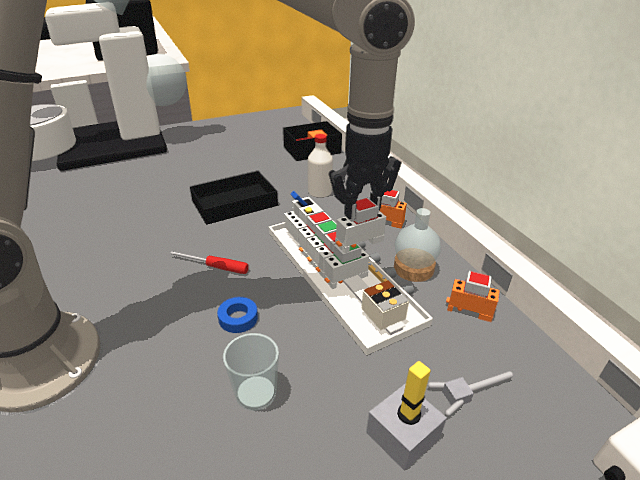

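View pics/a16.png

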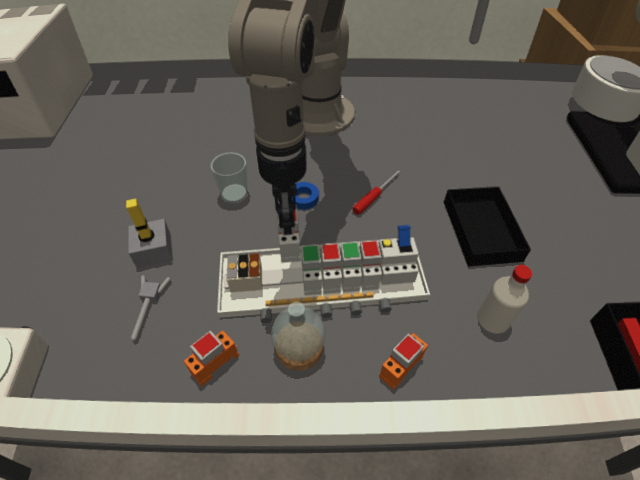

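Module free. Now the bin pose: rim corners in scene crop (90,75), (347,62), (500,375), (213,393); bottom corners (72,130), (190,455), (470,437).

```bash
cat >> h.py <<'E'
def bincrop(n):
    a=imaging.get_image("scene");save(n,a,(430,175,540,275),5)
def binfit(px_world):  # list of (world xy, local xy) -> pose
    W=np.array([p[0] for p in px_world]);L=np.array([p[1] for p in px_world])
    wm,lm=W.mean(0),L.mean(0);U=(L-lm).T@(W-wm)
    th=np.arctan2(U[0,1]-U[1,0],U[0,0]+U[1,1]);R=np.array([[np.cos(th),-np.sin(th)],[np.sin(th),np.cos(th)]])
    o=wm-R@lm;res=W-(L@R.T+o);return o,th,res
E
python3 - <<'E'
from h import *
ms=imaging.camera_model("scene");md=imaging.camera_model("side")
g=lambda p:(430+p[0]/5,175+p[1]/5);k=lambda p:(180+p[0]/6,165+p[1]/6)
L=[]
def add(m,f,p,z,l):
    w=onplane(m,[f(p)],z)[0][:2];L.append((w,l));
X,Y=100,67.5
add(ms,g,(90,75),45,(-X,-Y));add(ms,g,(347,62),45,(-X,Y));add(ms,g,(500,375),45,(X,Y));add(ms,g,(72,130),0,(-X,-Y));add(ms,g,(190,458),0,(X,-Y));add(ms,g,(470,437),0,(X,Y))
n=len(L)
add(md,k,(62,132),45,(-X,-Y) );add(md,k,(470,36),45,(-X,Y) if 0 else (X,Y));
for w,l in L: print(w.round(1),l)
o,t,r=binfit(L[:n]);print(o.round(1),t,r.round(1).tolist())
for p in ((62,132),(470,36),(583,157)): print(onplane(md,[k(p)],45).round(1))
for p in ((75,210),(160,355),(590,240)): print(onplane(md,[k(p)],0).round(1))
E
```

```text
[381.8 312. ] (-100, -67.5)
[372.5 444. ] (-100, 67.5)
[567.9 458.1] (100, 67.5)
[375.3 314.5] (-100, -67.5)
[577.9 327.8] (100, -67.5)
[568.6 461.1] (100, 67.5)
[368.  433.2] (-100, -67.5)
[563.4 451.4] (100, 67.5)
[474.  386.2] 0.06840967320634952 [[3.0, -0.1], [2.9, -2.8], [-1.2, -2.4], [-3.6, 2.4], [-0.5, 2.1], [-0.5, 0.7]]
[[368.  433.2  45. ]]
[[563.4 451.4  45. ]]
[[574.6 322.   45. ]]
[[368.8 441.3   0. ]]
[[379.5 307.9   0. ]]
[[577.1 325.3   0. ]]
```

```bash
python3 - <<'E'
from h import *
ms=imaging.camera_model("scene");md=imaging.camera_model("side")
print("bottle cap",tri([(ms,(522.9,270)),(md,(320,137))]).round(0), onplane(ms,[(495,322)],0).round(0))
st()
E
```

```text
bottle cap [707. 351. 166.] [[717. 353.   0.]]
t 21.1 tcp [611.1 -61.3 185.9] jawdeg 4.84 xax [-0.002  0.003 -1.   ] f [-0.15 -0.96 -2.86] open 43.5 q [-0.39  0.42  0.57  1.69 -0.25  1.1   0.33]
```

send_rows(commands="0 0 4 0 0 0 3.5; -0.3 2 6 0 0 0 3.5; -1 7 6 0 0 0 3.5; -2 13 6 0 0 0 3.5; -3.2 19 6 0 0 0 3.5; -4.4 25 6 0 0 0 3.5; -5.6 31 6 0 0 0 3.5; -6.8 37 6 0 0 0 3.5; -8 43 6 0 0 0 3.5; -9.3 48 6 0 0 0 3.5; -9.3 48 6 0 0 0 3.5; -9.3 48 6 0 0 0 3.5")

```text
clock: 22.6
tcp_pos: [517.9, 417.7, 244.4]
tool_rot: [0.705, -0.03, 0.708, 0.03]
ft_force: [0.4, -1.1, -2.6]
opening: 43.3
```

```bash
python3 - <<'E'
from h import *
w=imaging.get_image("wrist");st();save("w17",w);bincrop("bin17");st();save("b17",imaging.get_image("side"))
E
```

```text
t 22.65 tcp [518.7 416.7 244.9] jawdeg 4.72 xax [-0.003  0.001 -1.   ] f [ 0.28 -0.26 -1.84] open 43.4 q [-1.04  0.45  0.42  1.49 -0.19  1.25 -0.51]
t 22.7 tcp [519.  416.4 245.3] jawdeg 4.67 xax [-0.002  0.002 -1.   ] f [ 0.32  0.15 -1.49] open 43.4 q [-1.04  0.45  0.42  1.49 -0.19  1.25 -0.51]
```

View pics/w17.png

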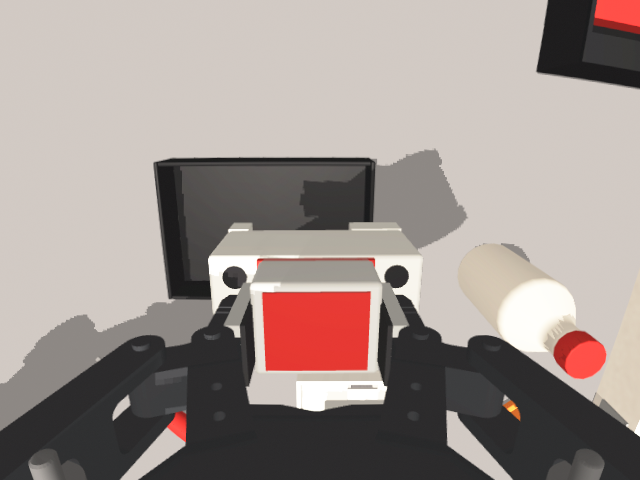

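View pics/b17.png

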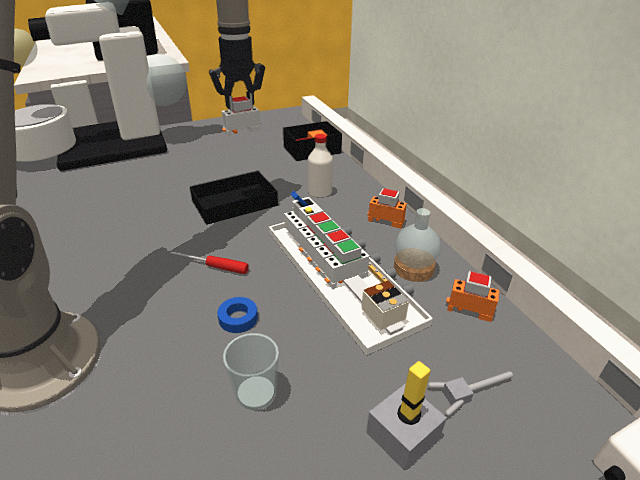

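View pics/bin17.png

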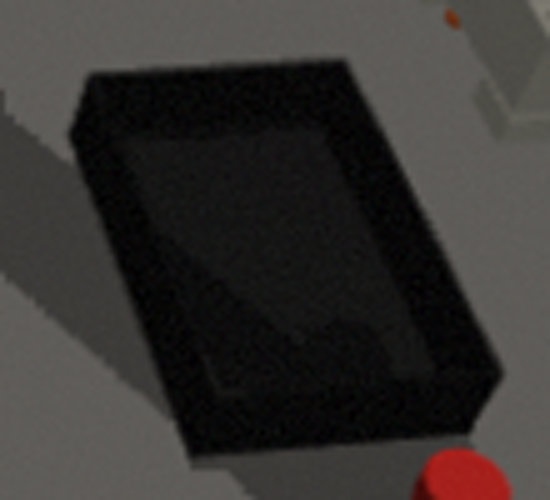

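```bash
python3 - <<'E'
from h import *
m=imaging.camera_model("wrist");print(onplane(m,[(156,162),(376,160)],45).round(1))
o=np.array([473.5,384]);c,s=np.cos(.07),np.sin(.07)
for l in((-100,67.5),(100,67.5)): print(o+[c*l[0]-s*l[1],s*l[0]+c*l[1]])
st()
E
```

```text
[[373.6 442.8  45. ]
 [569.8 459.5  45. ]]
[369.02375778 444.34040778]
[568.53395783 458.32897725]
t 22.75 tcp [519.1 416.5 245.6] jawdeg 4.66 xax [-0.002  0.002 -1.   ] f [-0.3  -0.12 -2.72] open 42.9 q [-1.04  0.45  0.42  1.49 -0.19  1.25 -0.51]
```

Bin centre is about (475, 384) in both views and it hasn't moved. Lowering the first module.

send_rows(commands="0 0.1 -5 0 0 0 3.5; 0 0.1 -10 0 0 0 3.5; 0 0.1 -14 0 0 0 3.5; 0 0.1 -16.5 0 0 0 3.5; 0 0.1 -17.5 0 0 0 3.5; 0 0.1 -18 0 0 0 3.5; 0 0.1 -18.2 0 0 0 3.5; 0 0.1 -18.2 0 0 0 3.5; 0 0.1 -18.2 0 0 0 3.5")

```text
clock: 23.88
tcp_pos: [519.5, 417.8, 64.4]
tool_rot: [0.706, -0.028, 0.707, 0.03]
ft_force: [0.6, -0.1, -2.1]
opening: 43.5
```

```bash
python3 - <<'E'
from h import *
st();w=imaging.get_image("wrist");save("w18",w);save("b18",imaging.get_image("side"),(180,80,340,230),4)
E
```

```text
t 23.88 tcp [519.5 417.8  64.4] jawdeg 4.66 xax [-0.001  0.003 -1.   ] f [ 0.61 -0.15 -2.08] open 43.5 q [-1.    0.61  0.37  1.65 -0.27  0.92 -0.45]
```

View pics/w18.png

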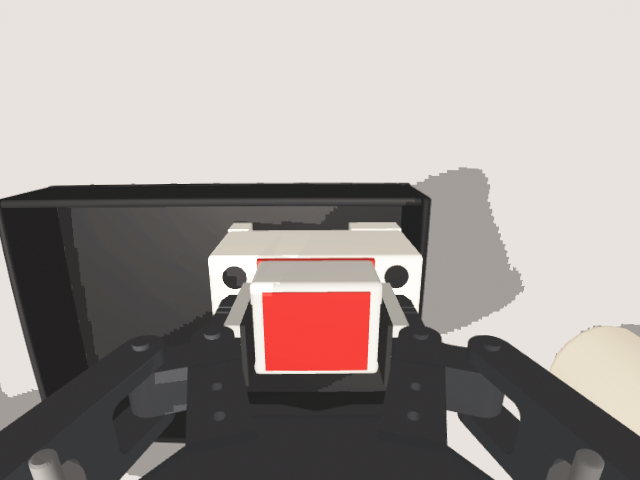

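View pics/b18.png

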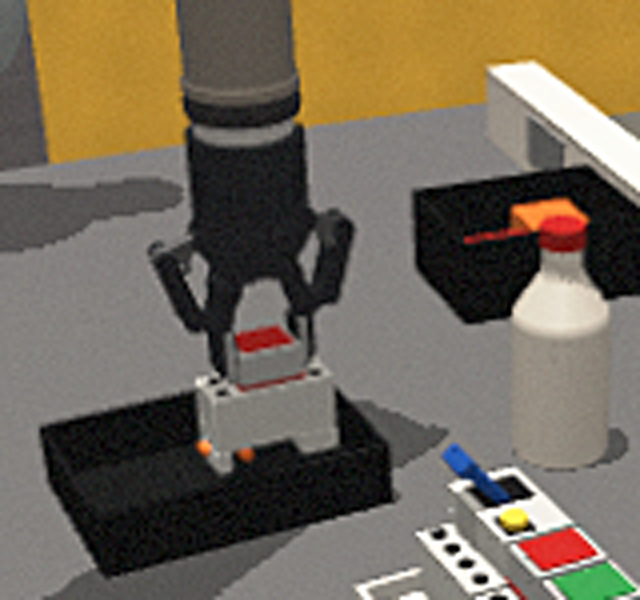

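The module is inside the walls. Lowering a touch more, then releasing.

send_rows(commands="0 0 -0.15 0 0 0 3.5; 0 0 -0.25 0 0 0 3.5; 0 0 -0.25 0 0 0 5; 0 0 -0.25 0 0 0 6.2; 0 0 -0.25 0 0 0 6.2; 0 0 1 0 0 0 6.2; 0 0 5 0 0 0 6.2; 0 0 10 0 0 0 6.2; 0 0 14 0 0 0 7; 0 0 14 0 0 0 7; 0 0 14 0 0 0 7")

```text
clock: 25.35
tcp_pos: [519.0, 417.6, 204.2]
tool_rot: [0.706, -0.028, 0.707, 0.03]
ft_force: [0.1, 0.2, -0.6]
opening: 69.8
```

```bash
python3 - <<'E'
from h import *
st();save("b19",imaging.get_image("side"),(180,80,340,230),4);st()
print(B(0,17.5,93),B(0,97.5,93))
E
```

```text
t 25.35 tcp [519.  417.6 204.2] jawdeg 4.66 xax [-0.002  0.003 -1.   ] f [ 0.06  0.21 -0.59] open 69.8 q [-1.03  0.48  0.42  1.53 -0.21  1.17 -0.5 ]
t 25.4 tcp [518.6 417.3 203.3] jawdeg 4.67 xax [-0.003  0.002 -1.   ] f [ 0.38 -0.05  0.2 ] open 70.2 q [-1.03  0.48  0.42  1.54 -0.21  1.17 -0.5 ]
[np.float64(603.02475290934), np.float64(18.537707590778645), 93] [np.float64(596.2807662091798), np.float64(98.252942291481), 93]
```

View pics/b19.png

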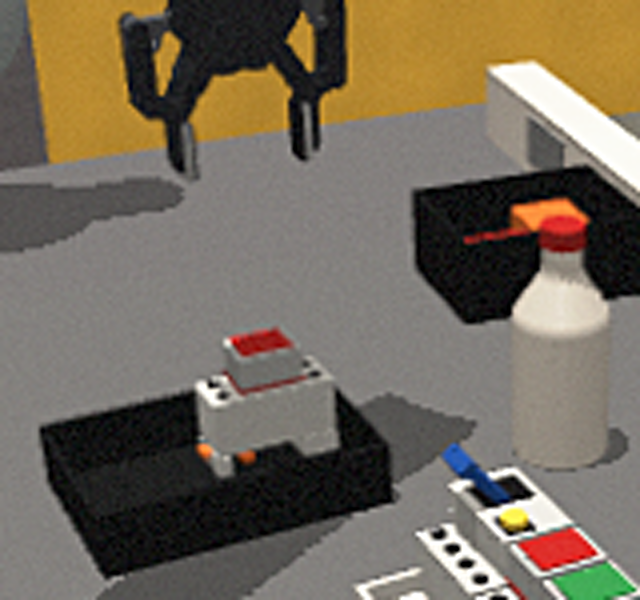

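send_rows(commands="1.2 -5.5 2 0 0 0 7; 2.4 -11 2 0 0 0 7; 3.6 -16.5 2 0 0 0 7; 4.8 -22 2 0 0 0 7; 6 -27.5 2 0 0 0 7; 7.2 -33 2 0 0 0.003 7; 8.6 -39.9 2 0 0 0.003 7; 8.6 -39.9 0 0 0 0.003 7; 8.6 -39.9 -5 0 0 0.003 7; 8.6 -39.9 -7 0 0 0.003 7; 8.6 -39.9 -7 0 0 0.003 7; 8.6 -39.9 -7 0 0 0.003 7")

```text
clock: 26.9
tcp_pos: [604.9, 18.3, 133.7]
tool_rot: [0.706, -0.029, 0.707, 0.03]
ft_force: [0.6, -0.5, 0.3]
opening: 70.0
```

```bash
python3 - <<'E'
from h import *
w=imaging.get_image("wrist");st();save("w20",w)
E
```

```text
t 26.95 tcp [605.3  18.3 134.2] jawdeg 4.84 xax [-0.001  0.002 -1.   ] f [-0.23 -0.18 -0.53] open 69.9 q [-0.49  0.46  0.52  1.76 -0.27  1.    0.21]
```

View pics/w20.png

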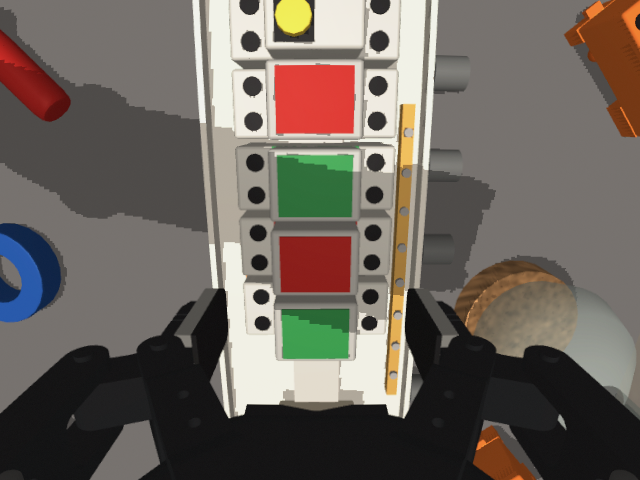

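The red window (315,264) lies ahead of the jaws where the target projects, laterally centred. Descending.

send_rows(commands="0 0 -3 0 0 0 7; 0 0 -5.5 0 0 0 7; 0 0 -6.5 0 0 0 7; 0 0 -6.8 0 0 0 7; 0 0 -6.8 0 0 0 7; 0 0 -6.8 0 0 0 7")

```text
clock: 27.7
tcp_pos: [606.1, 18.3, 67.2]
tool_rot: [0.707, -0.029, 0.706, 0.031]
ft_force: [-0.6, 0.0, 0.5]
opening: 70.0
```

```bash
python3 - <<'E'
from h import *
w=imaging.get_image("wrist");st();save("w21",w)
E
```

```text
t 27.75 tcp [605.9  18.3  67.1] jawdeg 4.84 xax [ 0.     0.002 -1.   ] f [ 0.63 -0.24 -0.52] open 70.1 q [-0.46  0.54  0.48  1.81 -0.32  0.87  0.26]
```

View pics/w21.png

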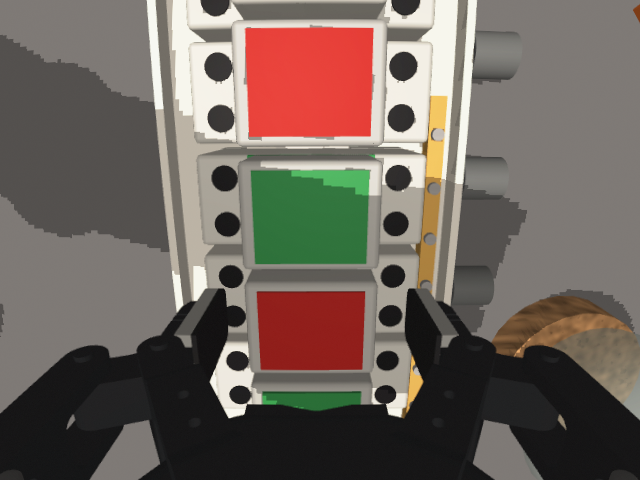

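Red module between the pads, slightly left (311 against 316). A -1 mm trim in x, then grip and pull.

send_rows(commands="-0.12 0 0 0 0 0 5; -0.12 0 0 0 0 0 4; -0.12 0 0 0 0 0 3.5; -0.12 0 0 0 0 0 3.5; -0.12 0 0 0 0 0 3.5; -0.12 0 0 0 0 0 3.5", force=90)

```text
clock: 28.5
tcp_pos: [605.2, 18.2, 68.0]
tool_rot: [0.707, -0.029, 0.706, 0.031]
ft_force: [-1.4, -0.1, 5.7]
opening: 43.5
```

send_rows(commands="0 0 0.3 0 0 0 3.5; 0 0 0.6 0 0 0 3.5; 0 0 1 0 0 0 3.5; 0 0 1.5 0 0 0 3.5; 0 0 2.5 0 0 0 3.5; 0 0 5 0 0 0 3.5; 0 0 9 0 0 0 3.5; 0 0 13 0 0 0 3.5; 0 0 17 0 0 0 3.5; 0 0 17 0 0 0 3.5; 0 0 17 0 0 0 3.5")

```text
clock: 29.88
tcp_pos: [604.6, 18.1, 238.2]
tool_rot: [0.707, -0.029, 0.706, 0.031]
ft_force: [-0.5, 0.4, -2.6]
opening: 43.3
```

```bash
python3 - <<'E'
from h import *
st();b=imaging.get_image("side");save("b22",b);bincrop("bin22");st()
E
```

```text
t 29.88 tcp [604.6  18.1 238.2] jawdeg 4.82 xax [ 0.001  0.003 -1.   ] f [-0.53  0.36 -2.65] open 43.3 q [-0.53  0.35  0.56  1.65 -0.2   1.19  0.16]
t 29.98 tcp [604.1  18.2 236.7] jawdeg 4.83 xax [-0.002  0.002 -1.   ] f [-0.34 -0.47 -2.36] open 43.4 q [-0.53  0.36  0.56  1.65 -0.2   1.19  0.16]
```

View pics/b22.png

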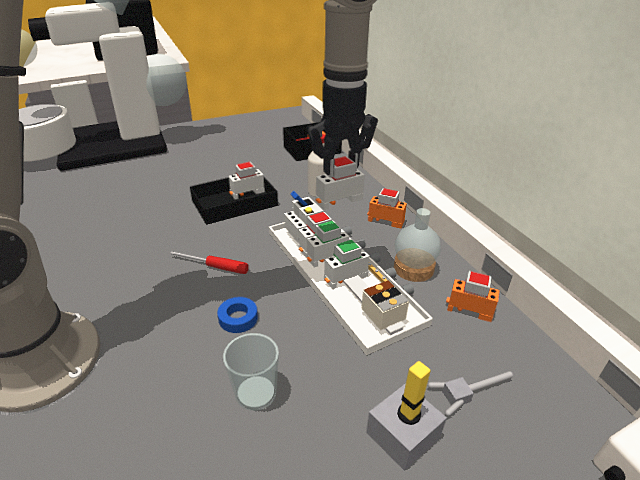

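View pics/bin22.png

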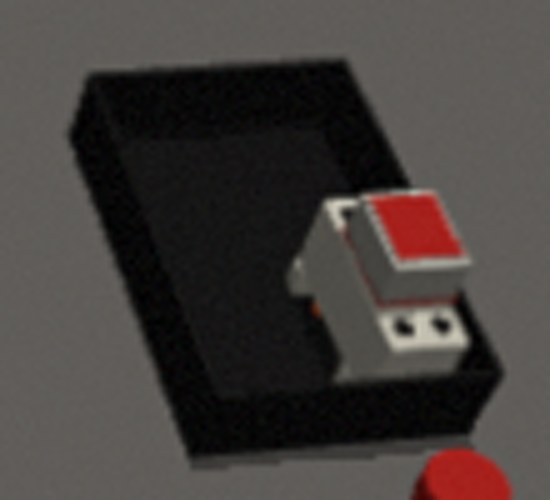

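The second module is out, and the first sits in the unmoved bin. Second slot: (523, 356).

send_rows(commands="-1.3 5.5 0 0 0 0 3.5; -2.6 11 0 0 0 0 3.5; -3.9 16.5 0 0 0 0 3.5; -5.2 22 0 0 0 0 3.5; -6.6 27.5 0 0 0 0 3.5; -8.1 33.8 0 0 0 0 3.5; -8.1 33.8 -2 0 0 0 3.5; -8.1 33.8 -6 0 0 0 3.5; -8.1 33.8 -8 0 0 0 3.5; -8.1 33.8 -8 0 0 0 3.5; -8.1 33.8 -8 0 0 0 3.5")

```text
clock: 31.35
tcp_pos: [523.5, 356.3, 157.1]
tool_rot: [0.706, -0.029, 0.707, 0.031]
ft_force: [-0.3, -0.6, -2.0]
opening: 43.4
```

```bash
python3 - <<'E'
from h import *
w=imaging.get_image("wrist");save("w23",w);b=imaging.get_image("side");save("b23",b,(180,80,340,230),4);bincrop("bin23");st()
E
```

```text
t 31.5 tcp [523.8 356.6 157.9] jawdeg 4.82 xax [-0.     0.004 -1.   ] f [ 0.23  0.19 -0.97] open 43.5 q [-0.97  0.46  0.42  1.67 -0.21  1.05 -0.4 ]
```

View pics/w23.png

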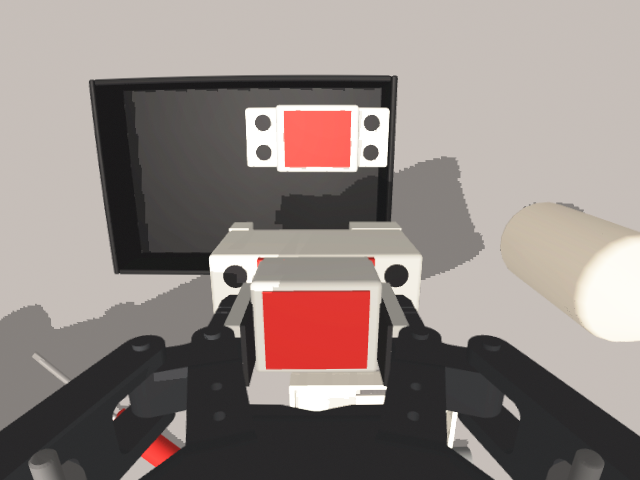

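View pics/b23.png

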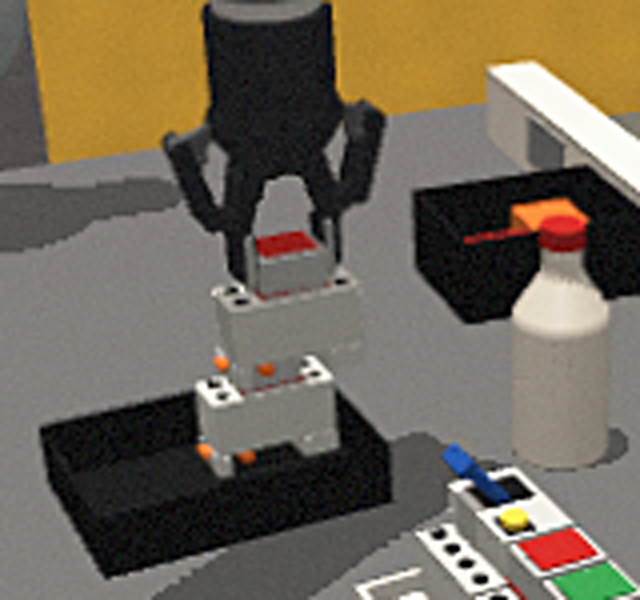

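View pics/bin23.png

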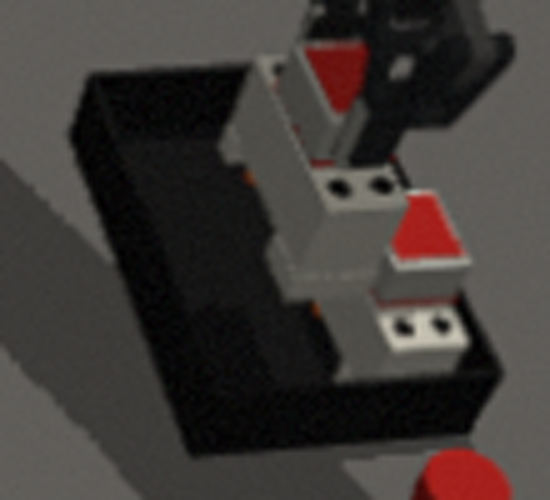

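send_rows(commands="-0.1 0 -3 0 0 0 3.5; -0.2 0 -6 0 0 0 3.5; -0.2 0 -8 0 0 0 3.5; -0.2 0 -9 0 0 0 3.5; -0.2 0 -9.4 0 0 0 3.5; -0.2 0 -9.55 0 0 0 3.5; -0.2 0 -9.55 0 0 0 3.5; -0.2 0 -9.55 0 0 0 3.5")

```text
clock: 32.5
tcp_pos: [522.3, 356.9, 63.2]
tool_rot: [0.707, -0.028, 0.706, 0.031]
ft_force: [-0.2, 0.6, -0.3]
opening: 43.8
```

```bash
python3 - <<'E'
from h import *
b=imaging.get_image("side");save("b24",b,(180,80,340,230),4);w=imaging.get_image("wrist");save("w24",w);st()
E
```

```text
t 32.6 tcp [522.3 356.9  63.2] jawdeg 4.83 xax [ 0.001  0.004 -1.   ] f [0.51 0.43 0.47] open 43.0 q [-0.94  0.56  0.38  1.75 -0.26  0.88 -0.36]
```

View pics/w24.png

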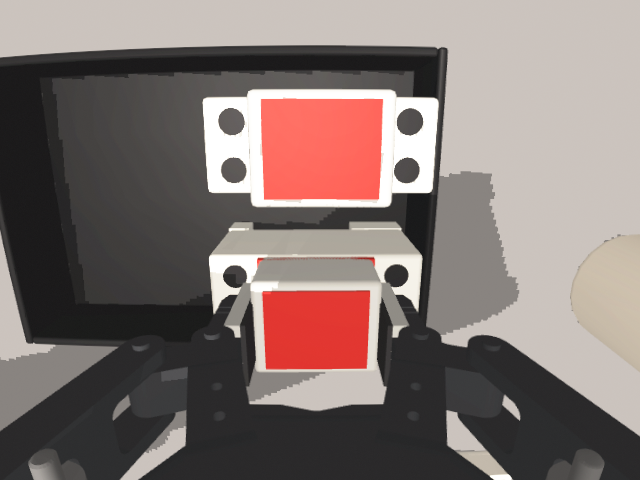

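View pics/b24.png

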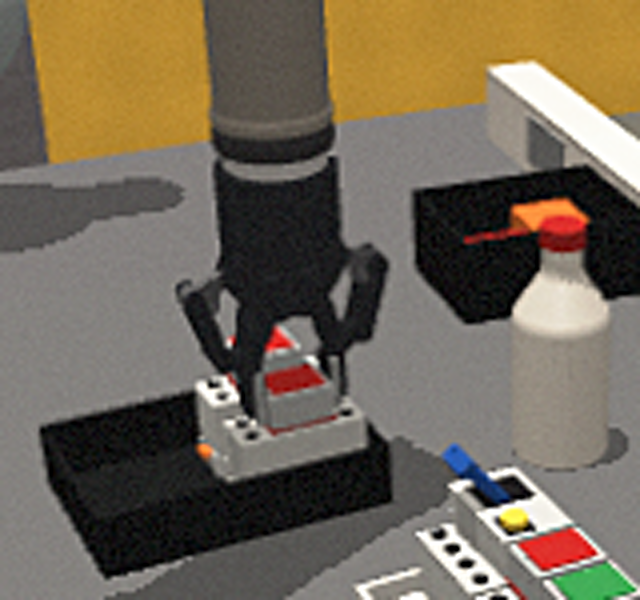

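The second module stands on the floor inside the bin. Releasing and rising.

send_rows(commands="0 0 -0.05 0 0 0 5; 0 0 -0.05 0 0 0 6.2; 0 0 -0.05 0 0 0 6.2; 0 0 1 0 0 0 6.2; 0 0 5 0 0 0 6.2; 0 0 10 0 0 0 6.2; 0 0 14 0 0 0 7; 0 0 14 0 0 0 7; 0 0 14 0 0 0 7")

```text
clock: 33.72
tcp_pos: [521.9, 356.8, 203.1]
tool_rot: [0.707, -0.028, 0.706, 0.031]
ft_force: [-0.1, 0.2, -0.8]
opening: 69.9
```

```bash
python3 - <<'E'
from h import *
b=imaging.get_image("side");save("b25",b,(180,80,340,230),4);st()
E
```

```text
t 33.77 tcp [521.5 356.5 202.2] jawdeg 4.83 xax [-0.001  0.003 -1.   ] f [-0.45 -0.36 -0.24] open 70.1 q [-0.99  0.42  0.43  1.63 -0.19  1.14 -0.42]
```

View pics/b25.png

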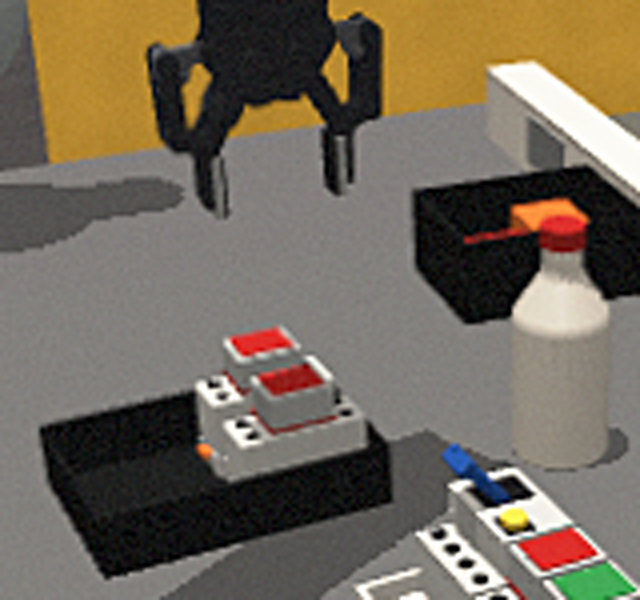

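send_rows(commands="1.5 -5.2 1 0 0 0 7; 3 -10.4 1 0 0 0 7; 4.5 -15.6 1 0 0 0 7; 6 -20.8 1 0 0 0 7; 7.55 -25.8 1 0 0 0 7; 7.55 -25.8 0 0 0 0 7; 7.55 -25.8 -5 0 0 0 7; 7.55 -25.8 -9 0 0 0 7; 7.55 -25.8 -12 0 0 0 7; 7.55 -25.8 -13.5 0 0 0 7; 7.55 -25.8 -13.5 0 0 0 7; 7.55 -25.8 -13.5 0 0 0 7")

```text
clock: 35.28
tcp_pos: [597.9, 98.9, 68.3]
tool_rot: [0.707, -0.029, 0.706, 0.031]
ft_force: [0.4, 0.3, 0.8]
opening: 69.8
```

```bash
python3 - <<'E'
from h import *
w=imaging.get_image("wrist");st();save("w26",w)
E
```

```text
t 35.33 tcp [598.1  98.8  68.6] jawdeg 4.83 xax [ 0.002  0.004 -1.   ] f [ 0.58 -0.18  0.27] open 70.0 q [-0.58  0.53  0.46  1.81 -0.3   0.87  0.11]
```

View pics/w26.png

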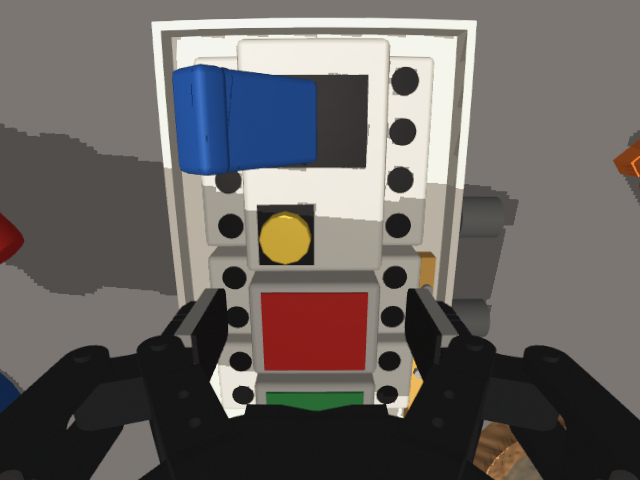

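The third red module is centred at (315,330). Grip and pull.

send_rows(commands="0 0 -0.1 0 0 0 5; 0 0 -0.1 0 0 0 4; 0 0 -0.1 0 0 0 3.5; 0 0 -0.1 0 0 0 3.5; 0 0 -0.1 0 0 0 3.5; 0 0 -0.1 0 0 0 3.5", force=90)

```text
clock: 36.08
tcp_pos: [598.7, 99.0, 69.1]
tool_rot: [0.708, -0.028, 0.705, 0.031]
ft_force: [-1.8, 0.3, 6.1]
opening: 42.9
```

send_rows(commands="0 0 0.3 0 0 0 3.5; 0 0 0.6 0 0 0 3.5; 0 0 1 0 0 0 3.5; 0 0 1.5 0 0 0 3.5; 0 0 2.5 0 0 0 3.5; 0 0 5 0 0 0 3.5; 0 0 9 0 0 0 3.5; 0 0 13 0 0 0 3.5; 0 0 17 0 0 0 3.5; 0 0 17 0 0 0 3.5; 0 0 17 0 0 0 3.5")

```text
clock: 37.45
tcp_pos: [598.1, 98.9, 239.2]
tool_rot: [0.707, -0.028, 0.706, 0.032]
ft_force: [-0.7, 0.7, -2.2]
opening: 43.8
```

```bash
python3 - <<'E'
from h import *
st();b=imaging.get_image("side");save("b27",b);bincrop("bin27");st()
E
```

```text
t 37.45 tcp [598.1  98.9 239.2] jawdeg 4.82 xax [ 0.002  0.005 -1.   ] f [-0.65  0.67 -2.21] open 43.8 q [-0.64  0.35  0.53  1.65 -0.19  1.19  0.02]
t 37.55 tcp [597.6  98.9 237.8] jawdeg 4.83 xax [ 0.     0.004 -1.   ] f [ 0.18  0.98 -2.32] open 43.3 q [-0.64  0.35  0.53  1.65 -0.19  1.19  0.02]
```

View pics/b27.png

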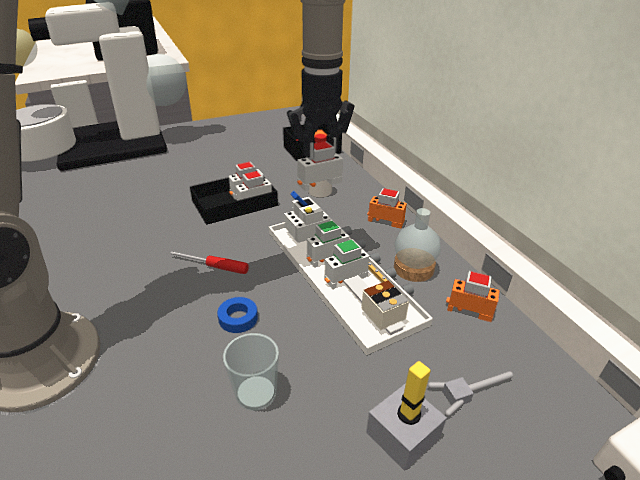

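View pics/bin27.png

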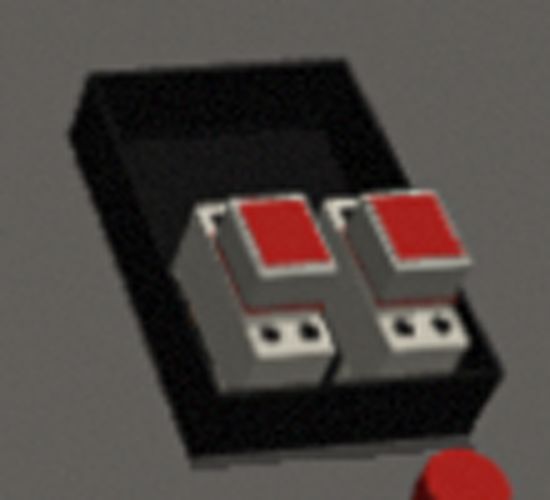

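send_rows(commands="-2.6 4.3 0 0 0 0 3.5; -5.2 8.6 0 0 0 0 3.5; -7.8 12.9 0 0 0 0 3.5; -10.4 17.2 0 0 0 0 3.5; -13 21.5 0 0 0 0 3.5; -15.6 25.8 0 0 0 0 3.5; -17.05 28.15 -2 0 0 0 3.5; -17.05 28.15 -6 0 0 0 3.5; -17.05 28.15 -8 0 0 0 3.5; -17.05 28.15 -8 0 0 0 3.5; -17.05 28.15 -8 0 0 0 3.5")

```text
clock: 38.92
tcp_pos: [427.5, 380.5, 158.2]
tool_rot: [0.707, -0.028, 0.706, 0.031]
ft_force: [0.3, 0.1, -1.1]
opening: 43.0
```

```bash
python3 - <<'E'
from h import *
w=imaging.get_image("wrist");save("w28",w);b=imaging.get_image("side");save("b28",b,(180,80,340,230),4);bincrop("bin28");st()
E
```

```text
t 39.08 tcp [427.8 380.8 158.9] jawdeg 4.81 xax [ 0.002  0.006 -1.   ] f [ 0.    0.54 -2.63] open 43.1 q [-1.11  0.34  0.38  1.82 -0.15  1.   -0.58]
```

View pics/w28.png

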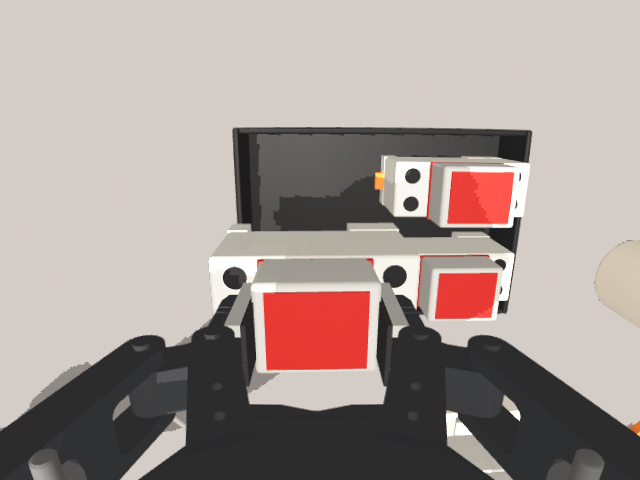

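View pics/bin28.png

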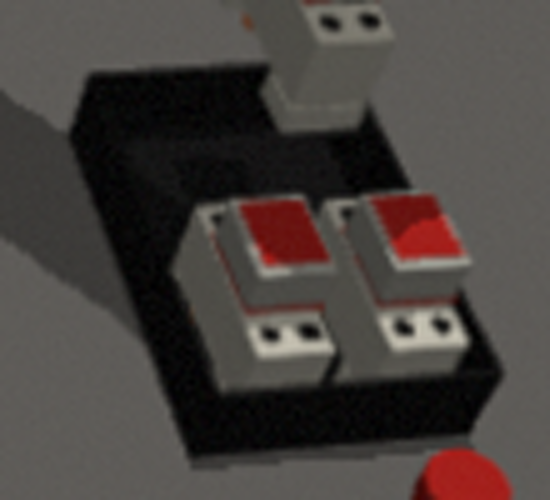

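View pics/b28.png

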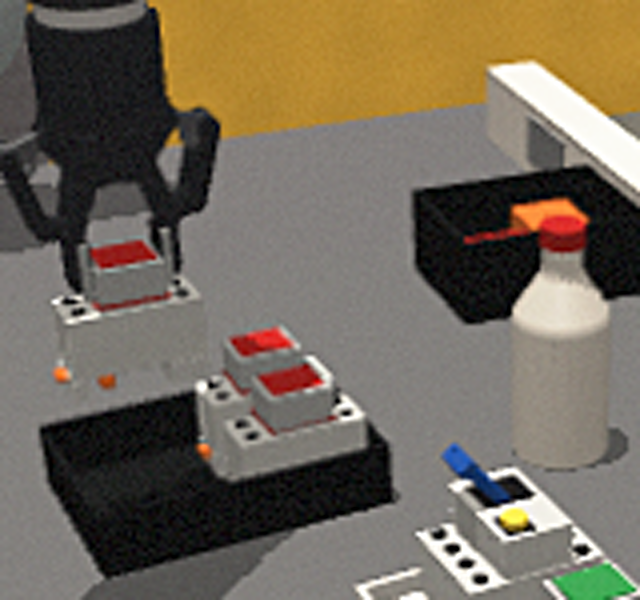

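send_rows(commands="-0.1 0 -2 0 0 0 3.5; -0.1 0 -4 0 0 0 3.5; -0.1 0 -5 0 0 0 3.5; -0.1 0 -5 0 0 0 3.5; -0.1 0 -5 0 0 0 3.5")

```text
clock: 39.7
tcp_pos: [427.4, 381.3, 109.9]
tool_rot: [0.708, -0.027, 0.705, 0.032]
ft_force: [-0.0, -0.5, -2.6]
opening: 43.4
```

```bash
python3 - <<'E'
from h import *
w=imaging.get_image("wrist");save("w29",w);b=imaging.get_image("side");save("b29",b,(180,120,290,230),5);st()
E
```

```text
t 39.8 tcp [427.3 381.3 109.8] jawdeg 4.81 xax [ 0.003  0.007 -1.   ] f [ 0.44  0.19 -1.33] open 43.0 q [-1.09  0.4   0.36  1.87 -0.18  0.9  -0.56]
```

View pics/w29.png

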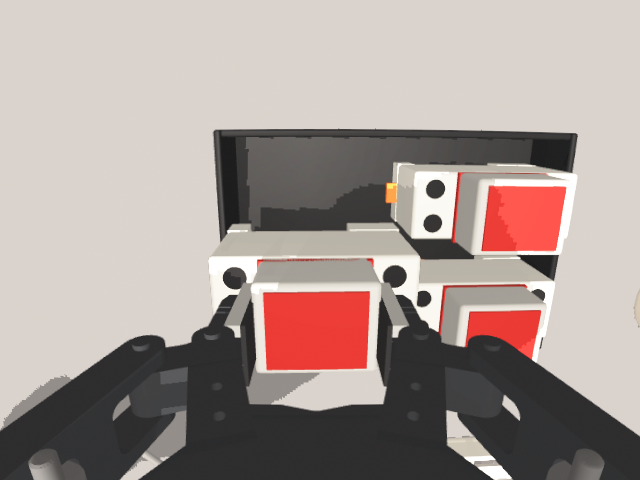

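View pics/b29.png

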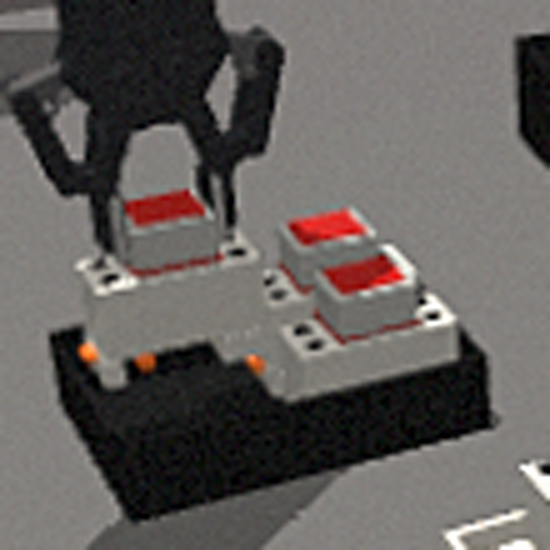

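send_rows(commands="0 0 -1.5 0 0 0 3.5; 0 0 -3 0 0 0 3.5; 0 0 -4 0 0 0 3.5; 0 0 -4.5 0 0 0 3.5; 0 0 -4.5 0 0 0 3.5; 0 0 -4.5 0 0 0 3.5")

```text
clock: 40.55
tcp_pos: [427.7, 381.1, 64.7]
tool_rot: [0.708, -0.027, 0.705, 0.032]
ft_force: [2.0, 0.4, -3.0]
opening: 43.2
```

```bash
python3 - <<'E'
from h import *
w=imaging.get_image("wrist");save("w30",w);b=imaging.get_image("side");save("b30",b,(180,120,290,230),5);st()
E
```

```text
t 40.65 tcp [427.6 381.1  64.7] jawdeg 4.8 xax [ 0.003  0.007 -1.   ] f [ 2.24 -0.82 -2.22] open 43.3 q [-1.07  0.46  0.34  1.9  -0.21  0.81 -0.53]
```

View pics/b30.png

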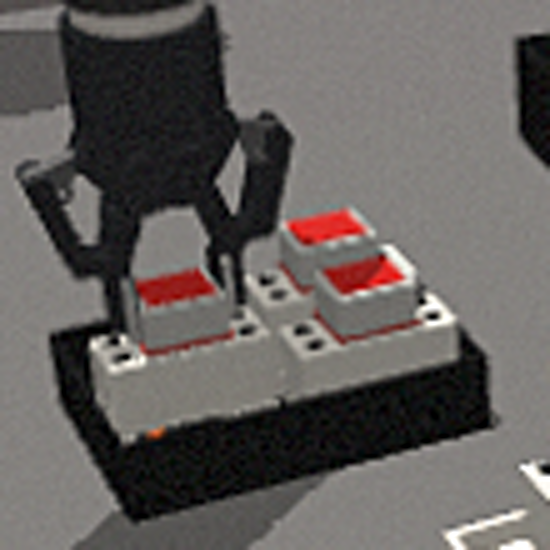

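View pics/w30.png

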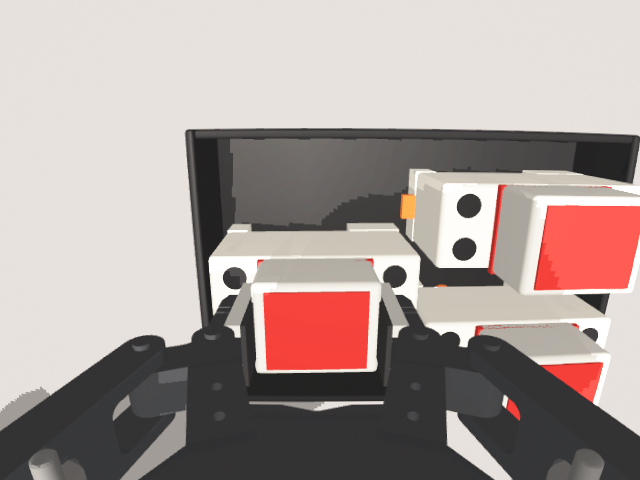

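The third module is inside, with a light 2 N wall touch. Setting it down and releasing.

send_rows(commands="0.05 0 -0.15 0 0 0 3.5; 0.05 0 -0.2 0 0 0 5; 0.05 0 -0.2 0 0 0 6.2; 0.05 0 -0.2 0 0 0 6.2; 0.05 0 1 0 0 0 6.2; 0.05 0 5 0 0 0 6.2; 0 0 10 0 0 0 6.2; 0 0 14 0 0 0 7; 0 0 17 0 0 0 7; 0 0 17 0 0 0 7; 0 0 17 0 0 0 7")

```text
clock: 42.02
tcp_pos: [427.1, 380.7, 234.2]
tool_rot: [0.707, -0.027, 0.705, 0.032]
ft_force: [0.4, -0.2, -0.8]
opening: 70.1
```

```bash
python3 - <<'E'
from h import *
b=imaging.get_image("side");save("b31",b);a=imaging.get_image("scene");save("a31",a,(200,170,540,330),2.3);st()
print("tip tripped",B(-44*np.sin(.7),167.5,90+44*np.cos(.7)),"on",B(44*np.sin(.35),167.5,90+44*np.cos(.35)))
E
```

```text
t 42.12 tcp [426.9 380.5 233.3] jawdeg 4.8 xax [ 0.002  0.005 -1.   ] f [-0.33 -0.97 -0.02] open 69.8 q [-1.13  0.27  0.4   1.74 -0.12  1.15 -0.61]
tip tripped [np.float64(562.1350975714666), np.float64(165.61424512148915), np.float64(123.65305624051749)] on [np.float64(605.4135764063567), np.float64(169.2756466937421), np.float64(131.3323993652847)]
```

View pics/b31.png

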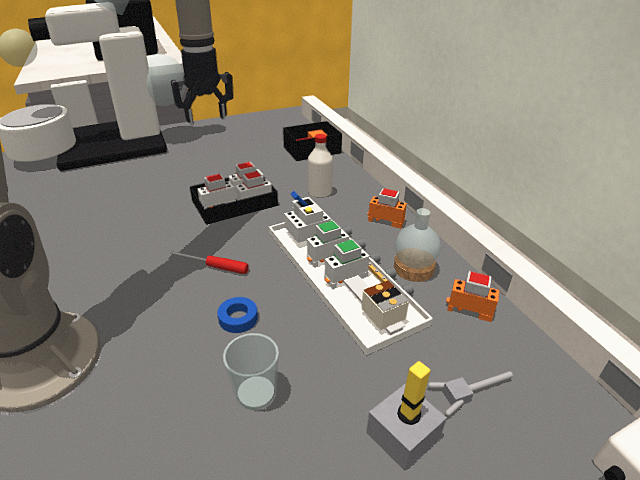

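View pics/a31.png

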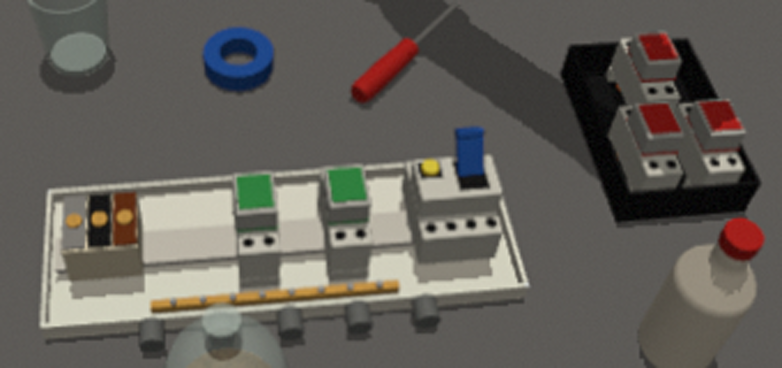

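All three red modules stand in the bin, two green remain on the rail, and the tester is in its stand. Now the lever: shut the fingers and approach on its -x side.

send_rows(commands="2 -4.4 0 0 0 0 3; 4 -8.8 0 0 0 0 0; 6 -13.2 -1 0 0 0 0; 8 -17.6 -3 0 0 0 0; 9.9 -21.8 -5 0 0 0 0; 9.9 -21.8 -7 0 0 0 0; 9.9 -21.8 -10 0 0 0 0; 9.9 -21.8 -12.3 0 0 0 0; 9.9 -21.8 -12.3 0 0 0 0; 9.9 -21.8 -12.3 0 0 0 0", force=40)

```text
clock: 43.38
tcp_pos: [526.2, 162.5, 110.6]
tool_rot: [0.707, -0.028, 0.706, 0.031]
ft_force: [-1.3, -0.4, -0.1]
opening: -0.0
```

```bash
python3 - <<'E'
from h import *
w=imaging.get_image("wrist");save("w32",w);b=imaging.get_image("side");save("b32",b,(250,130,350,230),5);st()
E
```

```text
t 43.48 tcp [526.6 162.7 111.3] jawdeg 4.8 xax [ 0.003  0.006 -1.   ] f [ 0.6  -0.72  0.31] open 0.0 q [-0.77  0.38  0.48  1.92 -0.23  0.89 -0.08]
```

View pics/w32.png

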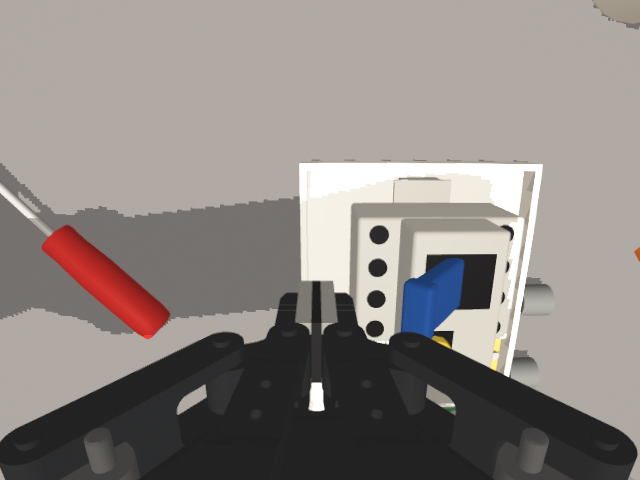

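View pics/b32.png

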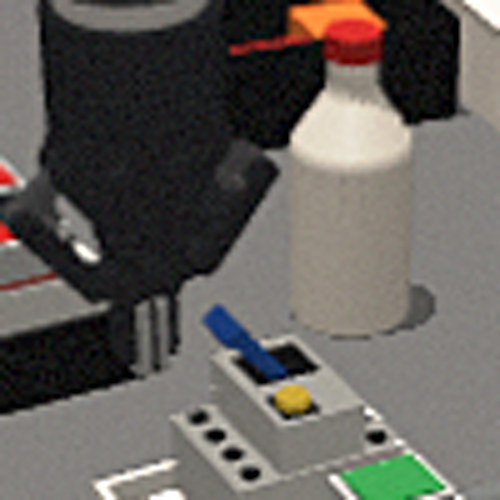

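The finger is 30+ mm to the -x side of the lever and aligned with it. Sweeping +x.

send_rows(commands="1 0.1 0 0 0 0 0; 1.7 0.15 0 0 0 0 0; 2.2 0.2 0 0 0 0 0; 2.7 0.23 0 0 0 0 0; 3.2 0.27 0 0 0 0 0; 3.7 0.31 0 0 0 0 0; 4.2 0.35 0 0 0 0 0; 4.5 0.38 0 0 0 0 0; 4.5 0.38 0 0 0 0 0; 4.5 0.38 0 0 0 0 0")

```text
clock: 44.72
tcp_pos: [548.3, 164.8, 111.1]
tool_rot: [0.688, -0.028, 0.724, 0.032]
ft_force: [-54.5, -5.9, 52.0]
opening: 0.2
```

```bash
python3 - <<'E'
from h import *
w=imaging.get_image("wrist");save("w33",w);b=imaging.get_image("side");save("b33",b,(250,130,350,230),5);st()
E
```

```text
t 44.83 tcp [548.3 164.8 111.1] jawdeg 4.87 xax [-0.051  0.003 -0.999] f [-54.14  -5.33  52.69] open 0.0 q [-0.72  0.45  0.47  1.82 -0.26  0.98 -0.05]
```

View pics/w33.png

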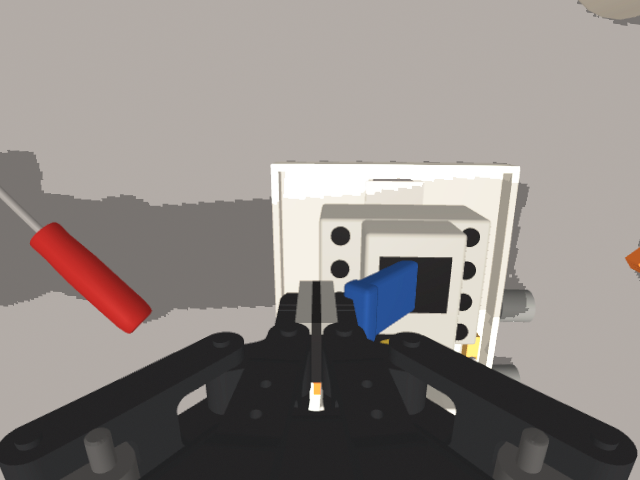

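View pics/b33.png

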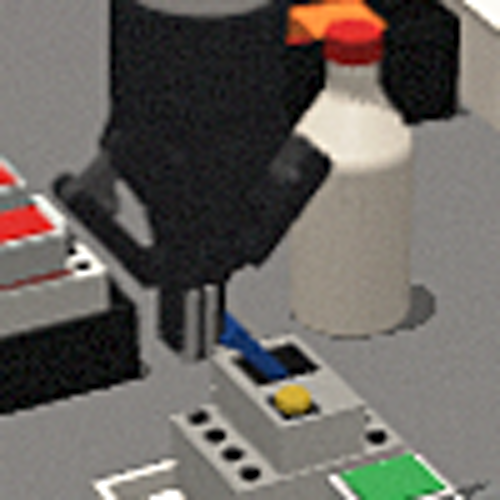

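Jammed: at 54 N the lever's end corner is locked by friction on the vertical finger face. Backing off at once and removing the tilt.

send_rows(commands="-1 -0.1 0 0 -0.02 0 0; -2 -0.2 0 0 -0.05 0 0; -2 -0.2 -0.3 0 -0.05 0 0; -2 -0.2 -0.5 0 -0.05 0 0; -2 -0.2 -0.5 0 -0.05 0 0")

```text
clock: 45.45
tcp_pos: [529.0, 162.7, 105.9]
tool_rot: [0.706, -0.029, 0.707, 0.031]
ft_force: [-0.7, 0.1, -0.1]
opening: 0.1
```

```bash
python3 - <<'E'
from h import *
w=imaging.get_image("wrist");save("w34",w);b=imaging.get_image("side");save("b34",b,(250,130,350,230),5);st()
E
```

```text
t 45.55 tcp [528.9 162.7 106. ] jawdeg 4.85 xax [-0.001  0.003 -1.   ] f [0.88 1.06 0.09] open -0.1 q [-0.76  0.4   0.48  1.91 -0.24  0.89 -0.08]
```

View pics/b34.png

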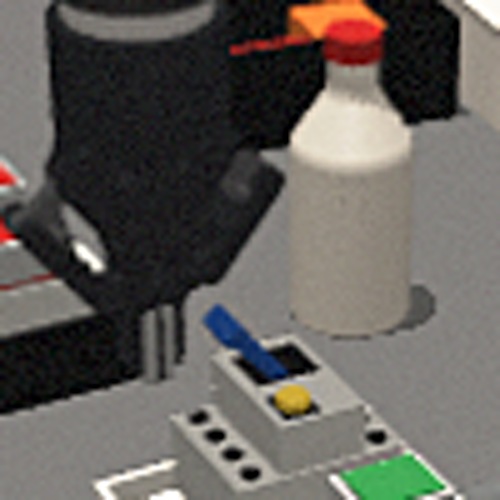

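The lever is unharmed, still dropped. I'll push again, rising along the lever tip's arc so friction helps the lift.

send_rows(commands="1 0.08 0 0 0 0 0; 1.6 0.14 0 0 0 0 0; 1.9 0.16 0.15 0 0 0 0; 2.2 0.18 0.5 0 0 0 0; 2.5 0.21 0.75 0 0 0 0; 2.8 0.23 0.95 0 0 0 0; 2.8 0.23 0.95 0 0 0 0")

```text
clock: 46.42
tcp_pos: [557.7, 165.0, 115.7]
tool_rot: [0.707, -0.029, 0.706, 0.031]
ft_force: [-0.5, -0.4, 0.2]
opening: -0.1
```

```bash
python3 - <<'E'
from h import *
w=imaging.get_image("wrist");save("w35",w);b=imaging.get_image("side");save("b35",b,(250,130,350,230),5);st()
E
```

```text
t 46.52 tcp [557.  165.  115.4] jawdeg 4.85 xax [-0.001  0.003 -1.   ] f [-0.48  0.58  0.61] open 0.1 q [-0.73  0.43  0.48  1.84 -0.25  0.93 -0.06]
```

View pics/b35.png

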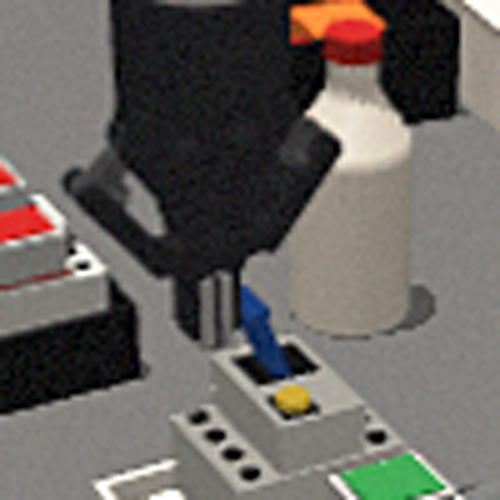

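View pics/w35.png

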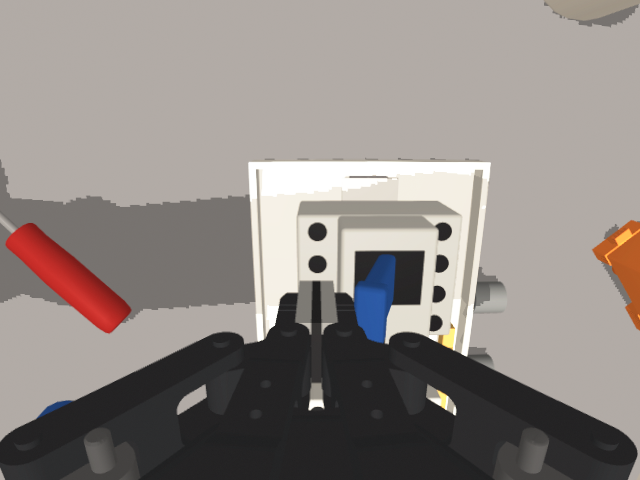

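It works: the lever is rising with under 1 N. Continuing along the arc.

send_rows(commands="0.4 0.03 0.25 0 0 0 0; 0.8 0.07 0.4 0 0 0 0; 1.2 0.1 0.5 0 0 0 0; 1.6 0.14 0.6 0 0 0 0; 2 0.17 0.6 0 0 0 0; 2.2 0.19 0.6 0 0 0 0; 2.2 0.19 0.6 0 0 0 0")

```text
clock: 47.4
tcp_pos: [579.1, 166.8, 121.3]
tool_rot: [0.706, -0.029, 0.707, 0.031]
ft_force: [0.2, 0.3, -0.3]
opening: 0.0
```

```bash
python3 - <<'E'
from h import *
w=imaging.get_image("wrist");save("w36",w);b=imaging.get_image("side");save("b36",b,(250,130,350,230),5);st()
E
```

```text
t 47.5 tcp [578.9 166.8 121.3] jawdeg 4.85 xax [-0.001  0.003 -1.   ] f [-0.7  -0.7   0.49] open 0.0 q [-0.71  0.46  0.48  1.78 -0.25  0.96 -0.05]
```

View pics/b36.png

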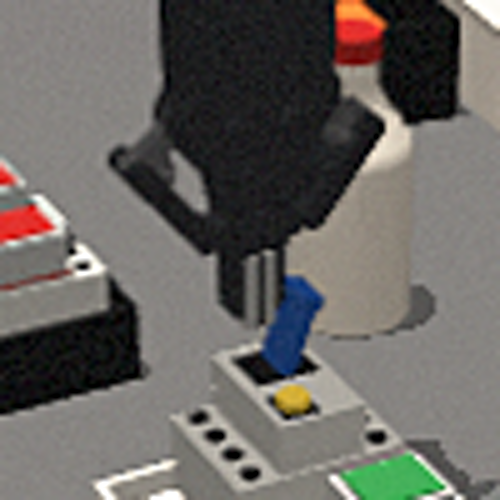

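View pics/w36.png

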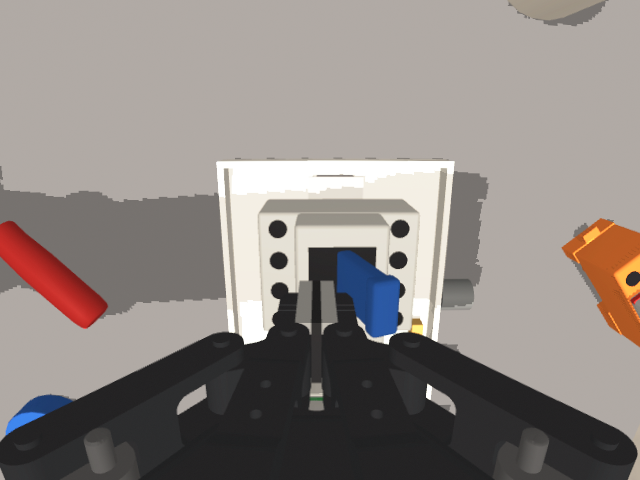

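The lever has flipped over to +x, which is on. Retreating to -x and up, then a last check.

send_rows(commands="-1 -0.1 0.3 0 0 0 0; -3 -0.3 3 0 0 0 0; -5 -0.4 8 0 0 0 0; -6 -0.4 14 0 0 0 0; -6 -0.4 18 0 0 0 0; -6 -0.4 18 0 0 0 0; -6 -0.4 18 0 0 0 0")

```text
clock: 48.38
tcp_pos: [517.9, 162.6, 300.7]
tool_rot: [0.706, -0.029, 0.707, 0.031]
ft_force: [-0.9, 1.0, -0.6]
opening: 0.1
```

```bash
python3 - <<'E'
from h import *
b=imaging.get_image("side");save("b37",b);a=imaging.get_image("scene");save("a37",a);save("c37",b,(180,150,360,250),4);st()
for n,im in(("side",b),("scene",a)):
    m=imaging.camera_model(n);print(n,"on tip",proj(m,B(44*np.sin(.35),167.5,90+44*np.cos(.35))).round(1),blobs(im,'blue'))
E
```

```text
t 48.48 tcp [517.7 162.6 299.8] jawdeg 4.85 xax [-0.004  0.002 -1.   ] f [0.58 0.26 0.78] open -0.3 q [-0.85  0.18  0.54  1.71 -0.1   1.28 -0.2 ]
side on tip [[310.5 186.3]] [([307.6, 194.9], [302, 185, 12, 20, 135]), ([237.1, 314.5], [218, 297, 39, 36, 1047])]
scene on tip [[409.  239.5]] [([303.2, 195.1], [289, 182, 30, 27, 592]), ([407.0, 242.3], [400, 238, 15, 10, 109])]
```

View pics/b37.png

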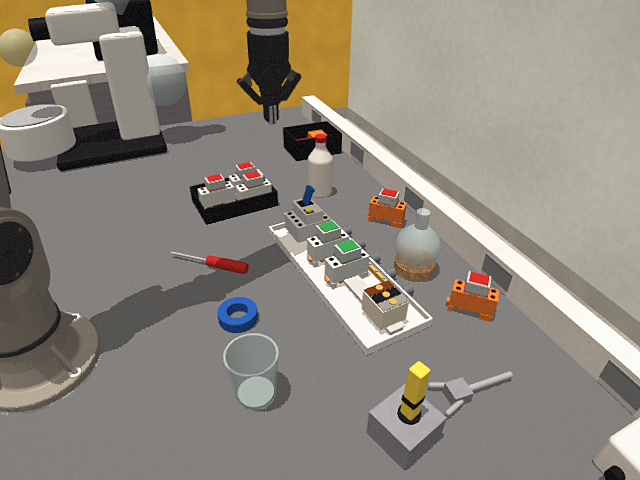

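View pics/c37.png

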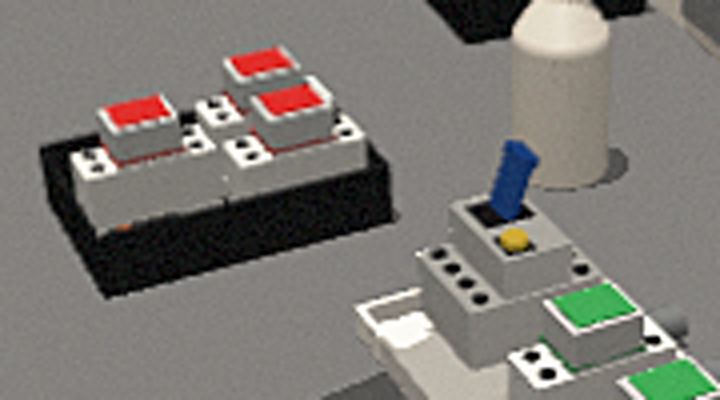

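View pics/a37.png

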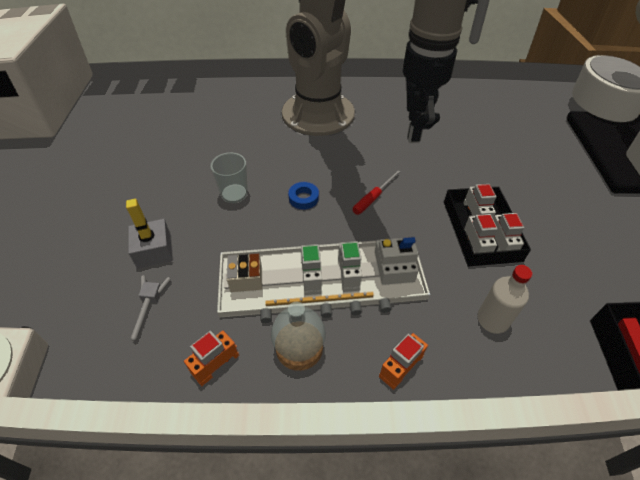

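The blue lever blob matches its start position within 0.3 px in both views. The red modules are in the bin, the green ones on the rail, and the tester is in its stand. Handing in.

```bash
python3 -c "
from rig import workorder;print(workorder.job_done())"
```

```text
the job is handed in; nothing more can be done
None
```

The job is done in the order asked and handed in at about 48 s; the hand-in gives no verdict.

- **Trip:** I pressed the test button and saw the lever drop.
- **Dead test:** With every module still on the rail, the tester's tip touched brown, black and grey in turn, with 7–8 N on each. The tester then went back upright in its stand.
- **Modules:** The three red-windowed modules were pulled off and put in the black bin. The two green ones stayed on the rail.
- **Lever:** Lifted back to on last.

**Problem on the way:** My first straight push on the lever jammed against a finger. The wrist force reached about 75 N in total (54 N sideways and 53 N up). That is under the 120 N wrist limit but over 40 N. The contact appeared to be on the finger and not the gripper's body, though I couldn't confirm that. I backed off and repeated it along the lever's arc with under 1 N showing at each check.

**Last checks:** The lever's position matches its starting (on) position within 0.3 px in both fixed views. All three red modules stand inside the bin. The bin and the bystanders look unmoved, and the robot is clear of everything.

**One disagreement:** The wrist camera put the modules about 4 mm further in x than the fixed cameras. Splitting the difference centred the grasps.

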